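# Build a puck mould on the scale and set out the mixing cup

## Robot

A 6-joint arm with a two-finger parallel gripper is mounted at the origin on the work surface. World frame = base frame: x ahead of the robot, y to its left, z up, the work surface at z = 0. Lengths are in m, angles in rad, forces in N, time in s.
With the tool pointing down it reaches from about 0.25 to 0.725 m from the base axis. Payload 4 kg.
Tool frame: the origin (TCP) lies midway between the tips of the shut fingers; the grasp point (between the pads) lies 19 mm behind it; z points along the fingers, y is the line along which they close (so a half turn about z gives the same grasp; the last joint's range is limited). The gripper opens to 85 mm and grips with 20 to 120 N. Pads are 22 mm wide; open, the fingers measure 114 mm over their backs; the gripper's body (76 mm by 85 mm) begins 54 mm behind the grasp point. The pads swing forward as they close: fully open they stand 13 mm farther back than shut.
Start: joints at [1.139, 0.241, 0.005, 1.335, 0, 1.571], TCP at [0.209, 0.454, 0.231] pointing down, gripper open.
Joint ranges: [-2.72, 2.72], [-1.05, 1.87], [-1.09, 1.28], [-1.99, 2.15], [-1.42, 1.44], [-3.14, 3.14]. Speed limits (rad/s): [2.79, 2.79, 3.14, 3.14, 3.14, 3.14].

## Interface

Orientations are given as a unit quaternion [x, y, z, w].
In Python, from workcell import get_obs, camera, job_done, silhouettes gives the robot as it stands. The module is installed in compiled form; this text tells all that it offers.
- The arm moves only by the tool drive_tool, never from a script. Its argument "increments" is a list of rows, each a list of 3 entries, a list of its own where there are three numbers: the shift along the world's x, y, z in mm, then the turn, a rotation vector about the world's x, y, z in degrees, then the opening, from 0 (shut) to 1 (fully open). A call has 1 to 8 rows; each row shifts and turns the commanded pose from where the row before left it; what a row does not reach is not made up. A row lasts 1/12 s, in which the tool goes at most 41.7 mm and 7.16 degrees, less where a joint would pass 70% of its speed; a pose out of reach is approached as far as the arm can. A call is refused whole if a number of a shift passes 41.7 or a number of a turn 7.16, either way. A call with a gripper value outside its range is refused whole. The fingers move at their own pace and stop on an object; the grip force is fixed at half the most. Time passes only in rows, so rows that do not move let the fingers close. It gives the time, the measured TCP pose, the force, the opening and the grip force at its end, in the units of the state.
- get_obs(): the state, without advancing time (a new reading comes with each control period).
- camera(name): name is "scene" or "top" or "wrist"; returns a dict with "image" (400x640x3 uint8, red, green, blue), "K" (3x3 intrinsics, pixels), "k1" (the pictures are not rectified: a ray, as slopes to the right and down, at radius r is drawn at 1 + k1 r^2 times it, then the intrinsics apply), "view" (4x4, takes a point from world to camera coordinates). Camera axes: x right, y down, z forward; pixel columns grow to the right and rows downward; lengths in m; the calibration is good to about 2 mm. A picture is of the moment at which its call begins. There is no depth.
- job_done(): hands the job in; it is judged then, once.
Trained networks look in a picture, given as the dict that the camera call returned (one of the last four; its "shot" number tells which), for a name from the list of things; names that differ only in an ending like _2 or _b are one class to them, and where a whole thing is asked for, a point or a joint stands for the part that bears it (a point fixed in the world has none). Each returns a list of dicts, best first, with "conf" (0 to 1); they miss things now and then, are a little off and sometimes report something else, mostly with a low value. They report only what shows in the picture. A call takes as long as a camera call. They do not tell look-alikes from the thing itself.
- silhouettes(query, picture): "region" (400x640 bool, what is visible of it) and "bbox" ([left, top, right, bottom] in pixels, round what is visible of it).
The state is a dict: "clock": time; "joint_pos": joint angles; "joint_vel": joint speeds; "tau": joint torques, N m; "eef_pos": TCP position; "tool_rot": TCP orientation; "ft_force": force on the tool from outside, world axes, zero at the start; "ft_torque": the same for the moment, N m; "grip_width": finger opening in m; "grasp_force": force on a finger pad.
Only numpy, scipy, OpenCV 4.12 (cv2) and the standard library are available. Lean on these libraries where they do the work, as an engineer would, in place of code of your own. Each camera call takes 0.05 s, during which the arm holds its last target. There are 200 camera calls.

## Task

Get the next silicone pour ready: build the casting mould in the middle of the scale's dark round pan, first the red base dish with its open side up, then the aluminium sleeve standing in the dish, then the brass core standing inside the sleeve with its stem up, and last the yellow cover ring over the stem, lying flat and centred on top of the sleeve. At any point, stand the empty green mixing cup upright in the middle of the stirrer's white square plate. Leave the white jar, the amber pot and the steel weight standing where they are.

Things in the scene. Friction and masses are not known exactly. Their poses are not given: they have to be found in the camera images.
- scale: Fixed bench scale, left or right on the table: white housing, dark round pan 132 mm across whose flat top is 58 mm above the table; display and keys towards its -x. Origin at table level under the pan's centre; z up; the housing (top 48 mm) reaches from -130 to +80 mm in its x, 85 mm either way in y.
- stirrer: Fixed magnetic stirrer on the other side: blue housing, white square plate 135 x 135 mm whose flat top is 68 mm above the table; two black knobs (tops 70 mm up) 107 mm towards its -x. Origin at table level under the plate's centre; z up; the housing (top 56 mm) reaches from -130 to +80 mm in its x, 80 mm either way in y.
- base: Mould base: loose round red plastic dish, open side up, outer diameter 70 mm, height 15 mm, wall 4 mm (recess 62 mm across), floor 5 mm thick; 80 g. Origin at the centre of its underside, z up.
- sleeve: Mould sleeve: loose aluminium tube standing upright, open at both ends, outer diameter 52 mm, bore 40 mm, height 38 mm; 100 g. Same either way up. Origin at the centre of its underside, z up.
- core: Mould core: loose solid brass plug standing upright, a round foot 30 mm in diameter and 28 mm high, tapering within 2 mm to a stem 14 mm in diameter that rises to 75 mm above the underside; about 200 g. Origin at the centre of its underside, z up along the stem.
- cover: Mould cover: loose flat yellow plastic ring lying on the table, outer diameter 62 mm, hole 34 mm, 10 mm thick; 40 g. Same either way up. Origin at the centre of its underside, z up.
- cup: Mixing cup: loose empty straight-sided green plastic cup standing upright, open on top, outer diameter 60 mm, height 75 mm, wall 3 mm; 60 g. Origin at the centre of its underside, z up.
- jar: Bystander: loose small white jar with a white lid and a grey band, 60 mm in diameter, 58 mm high, standing among the mould parts. Origin at the centre of its underside. Not to be moved.
- pot: Bystander: loose amber glass pot with a black lid, 52 mm in diameter, 50 mm high, standing about the middle of the mould parts. Origin at the centre of its underside. Not to be moved.
- weight: Bystander: loose steel check weight with a knob, 36 mm in diameter, 45 mm high. Origin at the centre of its underside. Not to be moved.
Mind the look-alikes: they are no part of the job. Of the things like the base, leave any that is brown; of the rest the larger one is meant.

How it is judged:
By the outcome, as a careful person would: the job done as asked, in the order asked, and still so for the second after the job is handed in, with the robot touching nothing.
It also fails if it takes over 141 s, if anything falls off the work surface, if the arm or the gripper's body presses on something with over 40 N, if the wrist force passes 120 N, or if a joint passes its speed limit or range.

## Working session

There is one attempt and no reset: what is moved stays moved. The work goes in short steps, Python scripts to look and compute and a tool call to move; the robot and the scene stay as the last step left them, time stands still between calls to the robot, and variables do not carry over. Pictures are saved under pics/ and viewed, at most 14 in all, crops included, and the job is handed in when it is done.

Besides the shell and the picture viewer there is one more tool, called after "Call:" as name(argument=value, ...), one argument or row to a line, values as JSON. drive_tool: Moves the arm, as the interface text tells. Its arguments: {"type":"object","properties":{"increments":{"type":"array"}},"required":["increments"]}

```bash
mkdir -p pics
cat > h.py <<'E'
import numpy as np, cv2
from workcell import get_obs, camera, job_done, silhouettes
def save(c,n,box=None,s=1):
    im=c["image"][...,::-1]
    if box: im=im[box[1]:box[3],box[0]:box[2]]
    cv2.imwrite("pics/"+n,cv2.resize(im,None,fx=s,fy=s,interpolation=cv2.INTER_CUBIC))
def dist(c): return np.array([c["k1"],0,0,0,0.])
def rays(c,px):
    u=cv2.undistortPoints(np.array(px,float).reshape(-1,1,2),c["K"],dist(c),None,None)[:,0]
    V=c["view"];d=np.c_[u,np.ones(len(u))]@V[:3,:3]
    return -V[:3,:3].T@V[:3,3],d
def at(c,px,z):
    o,d=rays(c,px);return o+d*((z-o[2])/d[:,2])[:,None]
def proj(c,P):
    P=np.array(P,float).reshape(-1,3);r,_=cv2.Rodrigues(c["view"][:3,:3])
    return cv2.projectPoints(P,r,c["view"][:3,3],c["K"],dist(c))[0][:,0]
def cen(m):
    y,x=np.nonzero(m);return x.mean(),y.mean()
E
python3 - <<'E'
from h import *
o=get_obs();print(o["clock"],o["eef_pos"],o["tool_rot"],o["grip_width"])
for n in["scene","top"]:
    c=camera(n);save(c,n+"0.png");print(n,-c["view"][:3,:3].T@c["view"][:3,3],c["K"][0,0],c["k1"])
    for q in["scale","stirrer","base","sleeve","core","cover","cup","jar","pot","weight"]:
        for s in silhouettes(q,c):
            if s["conf"]>.2: print(n,q,round(s["conf"],2),s["bbox"],np.round(cen(s["region"]),1),s["region"].sum())
E
```

```text
0.0 [0.20899614 0.45353134 0.23041055] [ 2.14221817e-01  9.76784481e-01 -1.01920953e-03 -2.29655387e-04] 0.08577731991105468
scene [0.84706559 0.49901238 0.70398821] 362.438309211923 -0.01573018010864239
scene scale 0.6 [394.7, 231.3, 530.2, 348.8] [461.8 287.9] 8814
scene scale 0.39 [253.6, 203.1, 283.6, 241.2] [269.7 222.2] 929
scene stirrer 0.74 [267.6, 81.1, 345.7, 140.0] [305.8 109.2] 3054
scene base 0.85 [288.2, 161.3, 313.6, 184.8] [300.7 175.9] 450
scene base 0.67 [241.1, 188.8, 270.8, 206.4] [256.8 197.1] 485
scene base 0.59 [319.9, 156.2, 339.7, 169.7] [330.1 161. ] 206
scene sleeve 0.74 [243.6, 141.7, 263.7, 162.7] [253.2 152.6] 343
scene core 0.67 [352.3, 227.0, 364.4, 251.0] [357.1 240.7] 236
scene cover 0.6 [346.3, 298.1, 379.3, 329.3] [361.6 313.2] 599
scene cover 0.54 [241.6, 142.3, 266.8, 164.3] [252.9 152.4] 366
scene cover 0.26 [253.8, 205.3, 283.4, 240.7] [269.6 222.5] 935
scene cup 0.81 [253.9, 204.2, 284.6, 242.5] [269.4 222.5] 986
scene cup 0.49 [387.7, 207.5, 405.3, 224.8] [396.4 217.7] 262
scene pot 0.62 [308.5, 192.9, 331.4, 220.0] [318.9 205.6] 495
scene po
[... 544 characters left out ...]
4, 250.0] [389.8 236.3] 385
top sleeve 0.86 [429.4, 140.8, 459.5, 167.5] [444.7 153.9] 348
top core 0.42 [255.5, 187.3, 271.2, 203.0] [263.7 195.5] 167
top cover 0.78 [193.9, 151.0, 219.7, 173.8] [204.5 162.2] 349
top cover 0.72 [367.2, 174.8, 396.9, 206.9] [383.4 191.5] 801
top cup 0.63 [309.8, 108.7, 339.2, 144.0] [324.8 124.7] 830
top cup 0.26 [253.9, 187.4, 273.5, 205.8] [264.1 195.1] 176
top jar 0.76 [319.6, 227.0, 349.4, 257.7] [332.6 242.6] 614
top jar 0.43 [312.2, 106.8, 339.0, 141.3] [325.1 124.2] 821
top pot 0.97 [315.6, 171.5, 337.3, 194.8] [325.8 185.6] 457
top weight 0.57 [261.7, 244.0, 281.5, 260.6] [270.8 251.7] 228
top weight 0.4 [313.3, 169.2, 339.3, 196.0] [325.9 185. ] 492
```

View pics/scene0.png

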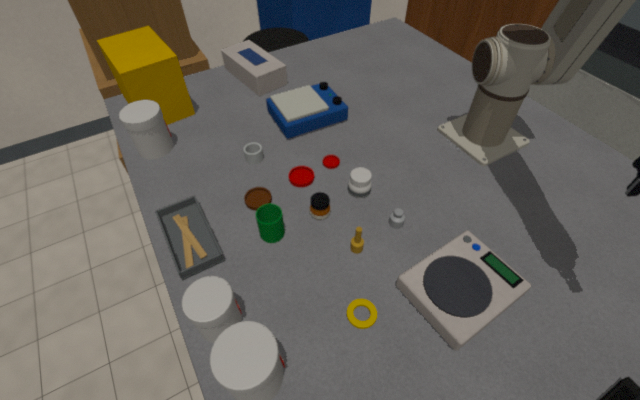

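View pics/top0.png

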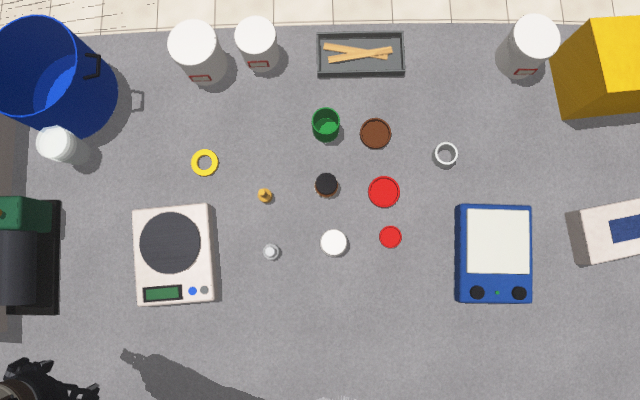

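Scene/top show: the scale at left (pan about 170,243 in top), the stirrer at right (plate about 498,241), the cup (325,124), sleeve (446,153), core (264,195), cover (204,162), pot (326,185), jar (333,242) and weight (271,252).
The base candidates in top are large red (383,191), small red (390,237) and brown (375,133). Brown is ruled out, and of the two reds the larger one, (383,191), is meant. I'll confirm it in a crop and measure from both views.

```bash
cat >> h.py <<'E'
from scipy.optimize import least_squares
PR={"base":[(35,0,15)],"sleeve":[(26,0,38)],"core":[(15,0,28),(7,28,75)],"cover":[(31,0,10)],"cup":[(30,0,75)],"pan":[(66,0,0)],
 "jar":[(30,0,58)],"pot":[(26,0,50)],"weight":[(18,0,45)]}
def model(c,name,p):
    m=np.zeros((400*4,640*4),np.uint8);t=np.linspace(0,2*np.pi,60)
    if name=="plate":
        a=p[3];q=67.5e-3*np.array([[1,1],[1,-1],[-1,-1],[-1,1]])@np.array([[np.cos(a),np.sin(a)],[-np.sin(a),np.cos(a)]])
        P=[np.c_[p[0]+q[:,0],p[1]+q[:,1],[p[2]]*4]]
    else: P=[np.concatenate([np.c_[p[0]+r/1e3*np.cos(t),p[1]+r/1e3*np.sin(t),0*t+p[2]+h/1e3] for h in(a,b)]) for r,a,b in PR[name]]
    for X in P: cv2.fillConvexPoly(m,cv2.convexHull(np.round((proj(c,X)+.5)*4-.5).astype(np.int32)),1)
    return m
def mcen(c,name,p):
    u=np.array(cen(model(c,name,p)));return (u+.5)/4-.5
def comp(mask,px):
    n,l,s,ce=cv2.connectedComponentsWithStats(mask.astype(np.uint8))
    k=min((k for k in range(1,n) if s[k,4]>30),key=lambda k:np.hypot(*(ce[k]-px)));m=l==k
    cs,_=cv2.findContours(m.astype(np.uint8),cv2.RETR_EXTERNAL,cv2.CHAIN_APPROX_NONE)
    o=np.zeros(m.shape,np.uint8);cv2.drawContours(o,cs,-1,1,-1);return o>0
def hsv(c): return cv2.cvtColor(c["image"],cv2.COLOR_RGB2HSV).astype(int)
def cmask(c,name):
    H,S,V=np.moveaxis(hsv(c),2,0)
    return {"base":((H<6)|(H>174))&(S>150)&(V>60),"cup":(H>45)&(H<85)&(S>110),"cover":(H>23)&(H<33)&(S>140),
     "core":(H>12)&(H<28)&(S>110),"pan":(V<105)&(S<90),"plate":(V>185)&(S<60),"sleeve":(V>0)}[name]
def fit(obs,name,p0,z=None,a=0):
    # obs: list of (cam, centroid)
    f=lambda p:np.concatenate([mcen(c,name,[p[0],p[1],p[2] if z is None else z,a])-u for c,u in obs])
    r=least_squares(f,p0,diff_step=.01,x_scale=.1);return r.x,r.fun
E
cat > m1.py <<'E'
from h import *
S=camera("scene");T=camera("top")
save(T,"base.png",(350,110,430,260),4)
G={"base":((383,191),(301,176)),"sleeve":((445,154),(253,152)),"core":((264,195),(357,240)),"cover":((204,162),(362,313)),"cup":((325,124),(270,222)),"pan":((170,243),(457,287)),"plate":((498,241),(300,103)),
 "jar":((333,242),(360,180)),"pot":((326,185),(319,205)),"weight":((271,252),(397,218))}
for n,(t,s) in G.items():
    obs=[]
    for c,px in((T,t),(S,s)):
        if n in("sleeve","jar","pot","weight"):
            L=[x for x in silhouettes(n,c) if np.hypot(*(np.array(cen(x["region"]))-px))<15]
            if not L: continue
            m=comp(L[0]["region"],px)
        else: m=comp(cmask(c,n),px)
        obs.append((c,np.array(cen(m)),m.sum()))
    p0=list(at(T,[t],{"pan":.058,"plate":.068}.get(n,.0))[0])
    p,r=fit([(c,u) for c,u,_ in obs],n,p0 if len(obs)>1 else p0[:2],None if len(obs)>1 else 0)
    q=p if len(p)>2 else [*p,0]
    print(n,np.round(np.array(p)*1e3,1),"res",np.round(r,2),"area",[int(k) for *_,k in obs],[int(model(c,n,[*q,0]).sum()/16) for c,*_ in obs])
m=comp(cmask(T,"plate"),(498,241));y,x=np.nonzero(m);R=cv2.minAreaRect(np.c_[x,y].astype(np.float32));print(R)
c=cv2.boxPoints(R);print(np.round(at(T,c,.068)*1e3))
E
python3 m1.py
```

```text
base [ 550.6 -120.     0. ] res [-0.07  0.02 -0.07 -0.08] area [764, 428] [825, 491]
sleeve [ 628.  -258.6    0. ] res [0.16 0.01 0.09 0.28] area [508, 331] [553, 384]
core [548.2 142.1   0. ] res [-0.01 -0.   -0.    0.02] area [154, 237] [184, 277]
cover [628.3 279.8   0. ] res [ 0.15  0.18 -0.08  0.27] area [547, 722] [623, 789]
cup [697.3   4.3   0. ] res [ 0.08  0.24 -0.13  0.16] area [742, 882] [841, 965]
pan [447.8 341.5  53.4] res [-0.02  0.02 -0.02 -0.01] area [2891, 3297] [2994, 3224]h.py:18: RuntimeWarning: Mean of empty slice.
  y,x=np.nonzero(m);return x.mean(),y.mean()
  ret = ret.dtype.type(ret / rcount)
Traceback (most recent call last):
  File "m1.py", line 13, in <module>
    else: m=comp(cmask(c,n),px)
            ~~~~^^^^^^^^^^^^^^^
  File "h.py", line 34, in comp
    k=min((k for k in range(1,n) if s[k,4]>30),key=lambda k:np.hypot(*(ce[k]-px)));m=l==k
ValueError: min() iterable argument is empty
```

View pics/base.png

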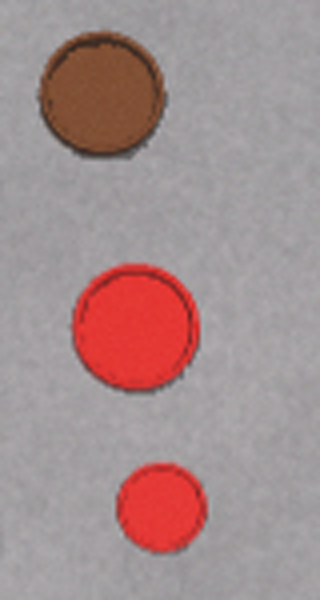

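The crop shows brown at (102,95), large red at (137,327) with its recess up, and small red at (162,508). The large red dish, top (384,192), is the base. I'll fix the z fit and finish the measurements.

```bash
sed -i 's/(V>185)&(S<60)/(V>165)\&(S<60)/; s/^    r=least_squares.*/    r=least_squares(lambda q:f(q-1),np.array(p0)+1,diff_step=.004);return r.x-1,r.fun/' h.py
sed -i '/save(T/d' m1.py; python3 m1.py
python3 - <<'E'
from h import *
c=camera("wrist");save(c,"w0.png");V=c["view"];o=get_obs();print(o["eef_pos"],-V[:3,:3].T@V[:3,3],V[2,:3])
E
```

```text
base [ 550.7 -120.1   -0.6] res [-0.04  0.04 -0.05  0.  ] area [764, 429] [824, 494]
sleeve [ 6.292e+02 -2.583e+02 -1.000e-01] res [ 0.01  0.   -0.    0.01] area [551, 354] [551, 385]
core [548.2 142.1  -0. ] res [-0.01  0.   -0.01 -0.01] area [154, 236] [184, 277]
cover [628.4 279.8   1.3] res [-0.01  0.01 -0.03 -0.  ] area [547, 720] [626, 791]
cup [697.2   4.6   1.1] res [-0.05  0.1  -0.13 -0.04] area [746, 882] [840, 967]
pan [447.7 341.6  53.3] res [ 0.    0.   -0.01  0.  ] area [2890, 3299] [2992, 3222]
[0.20923357 0.45412013 0.23130771] [0.13163223 0.48974719 0.37329563] [ 0.29828601 -0.13754341 -0.9445143 ]Traceback (most recent call last):
  File "m1.py", line 12, in <module>
    else: m=comp(cmask(c,n),px)
            ~~~~^^^^^^^^^^^^^^^
  File "h.py", line 34, in comp
    k=min((k for k in range(1,n) if s[k,4]>30),key=lambda k:np.hypot(*(ce[k]-px)));m=l==k
ValueError: min() iterable argument is empty
```

```bash
grep -n plate h.py | head -3
python3 - <<'E'
from h import *
T=camera("top");S=camera("scene");print(hsv(T)[241,498],hsv(S)[103,300],hsv(T)[242,333])
obs=[]
for c,px in((T,(498,241)),(S,(300,103))):
    H,s,V=np.moveaxis(hsv(c),2,0);v=V[px[1],px[0]]
    m=comp((V>v*.82)&(s<60),px);obs.append((c,np.array(cen(m))));print(m.sum())
    if c is T:
        y,x=np.nonzero(m);R=cv2.minAreaRect(np.c_[x,y].astype(np.float32));b=at(T,cv2.boxPoints(R),.068);print(R,np.round(b*1e3))
print(fit(obs,"plate",[.45,-.36,.068]))
E
```

```text
24:    if name=="plate":
41:     "core":(H>12)&(H<28)&(S>110),"pan":(V<105)&(S<90),"plate":(V>165)&(S<60),"sleeve":(V>0)}[name]
[ 30   9 234] [ 28  22 150] [ 15   4 249]
3888
((498.2596435546875, 241.03665161132812), (61.84074783325195, 63.50705337524414), 1.1934894323349) [[ 369. -279.   68.]
 [ 501. -289.   68.]
 [ 494. -423.   68.]
 [ 361. -411.   68.]]
1176
(array([ 0.43161372, -0.35143076,  0.06449177]), array([ 0.03428177, -0.00805951,  0.02653251,  0.0037396 ]))
```

View pics/w0.png

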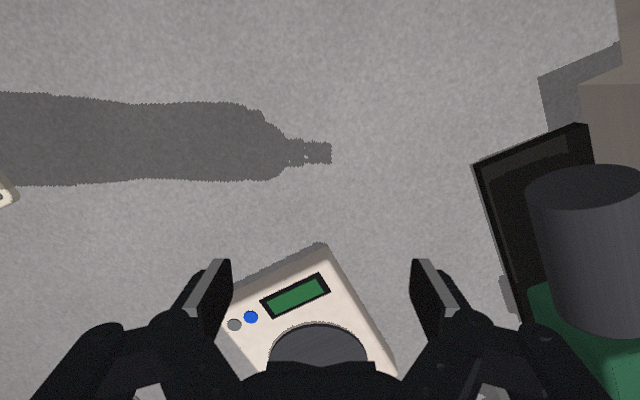

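Call:
drive_tool(
  increments=[
    [[30,-25,10],[0,0,-7],1],
    [[30,-25,10],[0,0,-7],1],
    [[30,-25,0],[0,0,-7],1],
    [[30,-25,0],[0,0,-7],1],
    [[30,-25,0],[0,0,-7],1],
    [[30,-25,0],[0,0,-7],1],
    [[30,-25,0],[0,0,-7],1],
    [[30,-25,0],[0,0,-7],1],
  ],
)

```text
clock: 2.32
eef_pos: [0.4505, 0.2526, 0.2515]
tool_rot: [0.65, 0.76, 0.0, 0.0]
ft_force: [0.6, 1.3, 0.2]
grip_width: 0.0853
grasp_force: 0.0
```

Wrist view: the scale at the lower centre (display 295,297), the fingers at (215,290) and (425,290), nothing wrong. Moving on over the base.

Call:
drive_tool(
  increments=[
    [[10,-37,-5],[0,0,-7],1],
    [[10,-37,-5],[0,0,-2],1],
    [[10,-37,-5],[0,0,0],1],
    [[10,-37,-5],[0,0,0],1],
    [[10,-37,-5],[0,0,0],1],
    [[10,-37,-5],[0,0,0],1],
    [[10,-37,-5],[0,0,0],1],
    [[10,-37,-5],[0,0,0],1],
  ],
)

```text
clock: 2.98
eef_pos: [0.5295, -0.0438, 0.2112]
tool_rot: [0.706, 0.709, 0.0, 0.0]
ft_force: [0.1, 0.7, 0.5]
grip_width: 0.0852
grasp_force: 0.0
```

Call:
drive_tool(
  increments=[
    [[10,-37,-5],[0,0,0],1],
    [[10,-37,-5],[0,0,0],1],
    [[0,0,0],[0,0,0],1],
    [[0,0,0],[0,0,0],1],
  ],
)

```text
clock: 3.32
eef_pos: [0.549, -0.1179, 0.2004]
tool_rot: [0.707, 0.707, -0.0, -0.001]
ft_force: [0.2, 0.3, 1.0]
grip_width: 0.0856
grasp_force: 0.0
```

```bash
cat > w.py <<'E'
# python3 w.py name x y [zplace] : wrist + top fit of the object near x,y (m)
import sys
from h import *
n=sys.argv[1];g=[float(v)/1e3 for v in sys.argv[2:5]];pic=sys.argv[5] if len(sys.argv)>5 else None
o=get_obs();W=camera("wrist")
if pic: save(W,pic)
px=mcen(W,n,g)
if n=="sleeve":
    L=[x["region"] for x in silhouettes(n,W) if x["region"].any()];m=comp(min(L,key=lambda r:np.hypot(*(np.array(cen(r))-px))),px)
else: m=comp(cmask(W,n),px)
y,x=np.nonzero(m)
p,r=fit([(W,np.array(cen(m)))],n,g[:2],g[2])
print("pred px",px.round(),"seen",np.round(cen(m)),"area",m.sum(),model(W,n,g).sum()//16,"edges",x.min(),x.max(),y.min(),y.max())
R=o["tool_rot"];print("fit",np.round(p*1e3,1),"tcp",np.round(o["eef_pos"]*1e3,1),"d",np.round((p-o["eef_pos"][:2])*1e3,1),"closing deg",np.degrees(np.arctan2(2*R[1]**2-1,2*R[0]*R[1])).round(2),"j",o["joint_pos"].round(2))
E
python3 w.py base 550.7 -120.1 0 w1.png
```

```text
pred px [323. 171.] seen [321. 171.] area 3138 3314 edges 290 353 140 202
fit [ 549.  -120.1] tcp [ 549.  -117.9  200.4] d [-0.  -2.2] closing deg 0.02 j [-0.21  0.38  0.12  1.31  0.    1.36]
```

View pics/w1.png

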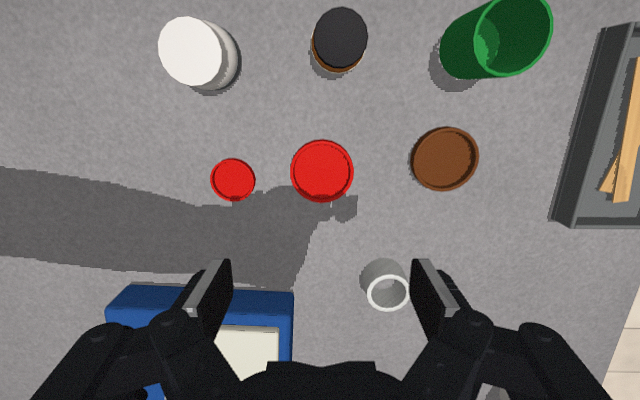

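The wrist picture shows the base at (322,171), open side up, with the small red one at (233,180) clear of the left finger. The wrist fit agrees with the overview. Descending to grasp.

Call:
drive_tool(
  increments=[
    [[0.5,-2,-35],[0,0,0],1],
    [[0,0,-40],[0,0,0],1],
    [[0,0,-40],[0,0,0],1],
    [[0,0,-40],[0,0,0],1],
    [[0,0,-25],[0,0,0],1],
    [[0,0,-12],[0,0,0],1],
    [[0,0,-8],[0,0,0],1],
    [[0,0,-4],[0,0,0],1],
  ],
)

```text
clock: 4.03
eef_pos: [0.5492, -0.1162, -0.0034]
tool_rot: [0.705, 0.71, -0.0, -0.001]
ft_force: [0.1, 1.5, -0.3]
grip_width: 0.0855
grasp_force: 0.0
```

Call:
drive_tool(
  increments=[
    [[0,0,0],[0,0,0],1],
    [[0,0,0],[0,0,0],0.7],
    [[0,0,0],[0,0,0],0.5],
    [[0,0,0],[0,0,0],0.5],
    [[0,0,0],[0,0,0],0.5],
  ],
)

```text
clock: 4.45
eef_pos: [0.5511, -0.1177, 0.0]
tool_rot: [0.705, 0.709, 0.001, 0.001]
ft_force: [-1.7, 1.4, 6.5]
grip_width: 0.0675
grasp_force: 65.1
```

Call:
drive_tool(
  increments=[
    [[0,0,15],[0,0,0],0.5],
    [[0,0,40],[0,0,0],0.5],
    [[0,0,40],[0,0,0],0.5],
    [[0,0,40],[0,0,0],0.5],
    [[0,0,40],[0,0,0],0.5],
    [[0,0,0],[0,0,0],0.5],
    [[0,0,0],[0,0,0],0.5],
  ],
)

```text
clock: 5.03
eef_pos: [0.5525, -0.1185, 0.1772]
tool_rot: [0.706, 0.709, 0.003, 0.004]
ft_force: [-0.6, -0.2, -1.1]
grip_width: 0.067
grasp_force: 67.6
```

```bash
cat > hold.py <<'E'
# python3 hold.py name dz pic : held object's offset from tcp, by scene+top(+wrist) ; object's underside at tcp z+dz
import sys
from h import *
n,dz=sys.argv[1],float(sys.argv[2])/1e3
o=get_obs();t=o["eef_pos"];print("tcp",np.round(t*1e3,1),"w",round(o["grip_width"],4),"F",np.round(o["grasp_force"],1),np.round(o["ft_force"],1))
W=camera("wrist");
if len(sys.argv)>3: save(W,sys.argv[3])
px=mcen(W,n,t+[0,0,dz])
if n=="sleeve":
    L=[x["region"] for x in silhouettes(n,W) if x["region"].any()];m=comp(min(L,key=lambda r:np.hypot(*(np.array(cen(r))-px))),px)
else: m=comp(cmask(W,n),px)
y,x=np.nonzero(m);print("pred",px.round(),"seen",np.round(cen(m)),m.sum(),model(W,n,t+[0,0,dz]).sum()//16,"edges",x.min(),x.max(),y.min(),y.max())
print("off",np.round((fit([(W,np.array(cen(m)))],n,t[:2],t[2]+dz)[0]-t[:2])*1e3,1))
E
python3 hold.py base 2 w2.png
```

```text
tcp [ 552.5 -118.5  177.2] w 0.067 F 67.6 [-0.6 -0.2 -1.1]
pred [322. 270.] seen [321. 272.] 15177 16600 edges 250 392 204 338
off [-0.8 -1. ]
```

View pics/w2.png

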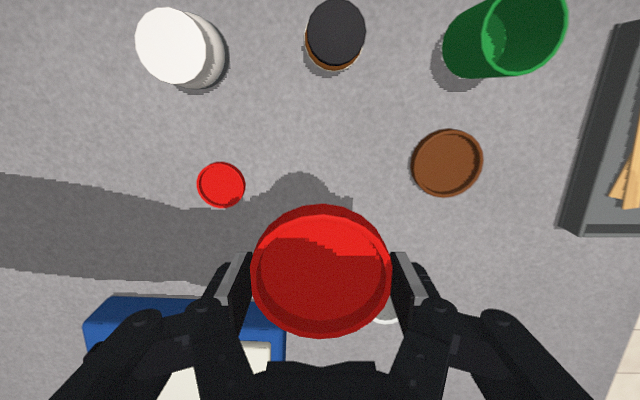

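The base is held level between the pads (wrist centre 321,272) and the other items are undisturbed. Carrying it towards the scale and measuring the pan with the wrist camera on the way.

Call:
drive_tool(
  increments=[
    [[-5,20,3],[0,0,0],0.5],
    [[-10,35,3],[0,0,0],0.5],
    [[-10,38,3],[0,0,0],0.5],
    [[-10,38,3],[0,0,0],0.5],
    [[-11,38,3],[0,0,0],0.5],
    [[-11,38,3],[0,0,0],0.5],
    [[-11,38,3],[0,0,0],0.5],
    [[-11,38,3],[0,0,0],0.5],
  ],
)

```text
clock: 5.75
eef_pos: [0.4686, 0.1663, 0.1945]
tool_rot: [0.706, 0.709, -0.002, -0.001]
ft_force: [0.7, -0.6, -1.1]
grip_width: 0.0668
grasp_force: 67.6
```

Call:
drive_tool(
  increments=[
    [[-11,38,0],[0,0,0],0.5],
    [[-10,30,0],[0,0,0],0.5],
    [[-5,12,0],[0,0,0],0.5],
    [[0,0,0],[0,0,0],0.5],
    [[0,0,0],[0,0,0],0.5],
    [[0,0,0],[0,0,0],0.5],
  ],
)

```text
clock: 6.25
eef_pos: [0.4442, 0.2441, 0.1951]
tool_rot: [0.706, 0.709, -0.001, -0.0]
ft_force: [0.2, 0.2, -0.6]
grip_width: 0.067
grasp_force: 67.6
```

```bash
python3 w.py pan 447.7 341.6 58 w3.png; python3 hold.py base 0
```

```text
pred px [326.  70.] seen [324.  70.] area 19640 20115 edges 246 403 0 149
fit [445.9 341.4] tcp [444.2 244.1 195.1] d [ 1.6 97.3] closing deg 0.23 j [ 0.5   0.27 -0.05  1.25 -0.    2.07]
tcp [444.6 243.9 195.4] w 0.0673 F 67.6 [-0.1  0.2 -1. ]
pred [322. 268.] seen [321. 272.] 15186 16205 edges 250 392 204 338
off [-0.7 -2.3]
```

View pics/w3.png

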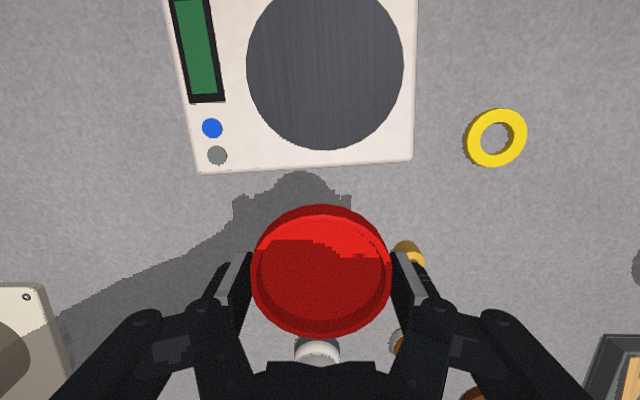

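Wrist view: the pan at about (324,70), the base held at (321,272), the core at (408,252) and the cover at (496,138). The pan centre comes out near (447, 341.5).

Call:
drive_tool(
  increments=[
    [[0.5,25,0],[0,0,0],0.5],
    [[1,35,0],[0,0,0],0.5],
    [[1,30,0],[0,0,0],0.5],
    [[0,10,-20],[0,0,0],0.5],
    [[0,0,-35],[0,0,0],0.5],
    [[0,0,-35],[0,0,0],0.5],
    [[0,0,-25],[0,0,0],0.5],
    [[0,0,-10],[0,0,0],0.5],
  ],
)

```text
clock: 7.02
eef_pos: [0.4453, 0.342, 0.0668]
tool_rot: [0.706, 0.708, -0.004, -0.0]
ft_force: [-1.9, -1.0, -0.6]
grip_width: 0.0669
grasp_force: 67.6
```

Call:
drive_tool(
  increments=[
    [[0,0,0],[0,0,0],0.5],
    [[0,0,0],[0,0,0],0.5],
    [[0,0,0],[0,0,0],0.5],
  ],
)

```text
clock: 7.27
eef_pos: [0.449, 0.3456, 0.0734]
tool_rot: [0.706, 0.708, 0.002, 0.0]
ft_force: [-0.3, 0.0, -0.6]
grip_width: 0.0675
grasp_force: 67.6
```

Call:
drive_tool(
  increments=[
    [[0,0,-4],[0,0,0],0.5],
    [[0,0,-4],[0,0,0],0.5],
    [[0,0,0],[0,0,0],0.5],
    [[0,0,0],[0,0,0],0.5],
    [[0,0,0],[0,0,0],0.5],
  ],
)

```text
clock: 7.68
eef_pos: [0.4473, 0.3452, 0.0636]
tool_rot: [0.705, 0.709, 0.0, 0.0]
ft_force: [-0.6, 0.1, -0.8]
grip_width: 0.0673
grasp_force: 67.6
```

Call:
drive_tool(
  increments=[
    [[0,0,-2],[0,0,0],0.5],
    [[0,0,0],[0,0,0],0.5],
    [[0,0,0],[0,0,0],0.5],
  ],
)

```text
clock: 7.93
eef_pos: [0.4471, 0.3451, 0.0612]
tool_rot: [0.705, 0.709, -0.0, -0.0]
ft_force: [0.1, 0.0, -0.9]
grip_width: 0.0669
grasp_force: 67.6
```

Call:
drive_tool(
  increments=[
    [[0,-1.5,-2],[0,0,0],0.5],
    [[0,0,0],[0,0,0],0.5],
    [[0,0,-1],[0,0,0],0.5],
    [[0,0,0],[0,0,0],0.5],
    [[0,0,0],[0,0,0],0.5],
  ],
)

```text
clock: 8.35
eef_pos: [0.4473, 0.3436, 0.0583]
tool_rot: [0.705, 0.709, -0.0, -0.0]
ft_force: [0.4, 0.2, -1.0]
grip_width: 0.067
grasp_force: 67.6
```

Run:
```python
from h import *
S=camera("scene");T=camera("top");o=get_obs();print(o["eef_pos"],o["ft_force"]);save(S,"s1.png",(380,200,580,350),4)
```

```text
[0.44728065 0.34363996 0.0583134 ] [ 0.00814764  0.14983283 -0.87458531]
```

View pics/s1.png

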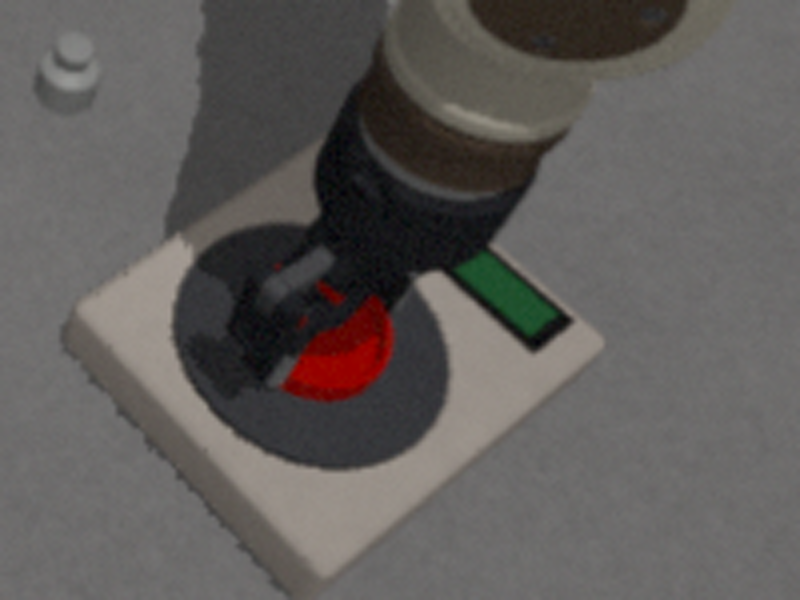

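The base sits over the middle of the pan (crop about 330,345) with no contact force yet. Lowering in small steps.

Call:
drive_tool(
  increments=[
    [[0,0,-1],[0,0,0],0.5],
    [[0,0,0],[0,0,0],0.5],
    [[0,0,-1],[0,0,0],0.5],
    [[0,0,0],[0,0,0],0.5],
  ],
)

```text
clock: 8.78
eef_pos: [0.4474, 0.3437, 0.058]
tool_rot: [0.705, 0.709, 0.001, 0.0]
ft_force: [-4.1, -2.9, 10.2]
grip_width: 0.0671
grasp_force: 68.8
```

Call:
drive_tool(
  increments=[
    [[0,0,-1],[0,0,0],0.5],
    [[0,0,0],[0,0,0],0.5],
  ],
)

```text
clock: 8.95
eef_pos: [0.4474, 0.3437, 0.058]
tool_rot: [0.705, 0.709, 0.001, 0.0]
ft_force: [-5.1, -3.7, 15.2]
grip_width: 0.067
grasp_force: 69.3
```

Call:
drive_tool(
  increments=[
    [[0,0,-1],[0,0,0],0.5],
    [[0,0,0],[0,0,0],0.5],
  ],
)

```text
clock: 9.12
eef_pos: [0.4474, 0.3437, 0.0579]
tool_rot: [0.706, 0.709, 0.001, 0.0]
ft_force: [-6.7, -6.5, 20.8]
grip_width: 0.0673
grasp_force: 69.9
```

Seated on the pan with TCP z = 58.0. Relaxing, opening and lifting.

Call:
drive_tool(
  increments=[
    [[0,0,3],[0,0,0],0.5],
    [[0,0,0],[0,0,0],0.9],
    [[0,0,0],[0,0,0],1],
    [[0,0,1],[0,0,0],1],
    [[0,0,4],[0,0,0],1],
    [[0,0,15],[0,0,0],1],
    [[0,0,40],[0,0,0],1],
    [[0,0,40],[0,0,0],1],
  ],
)

```text
clock: 9.78
eef_pos: [0.4457, 0.3424, 0.1561]
tool_rot: [0.706, 0.709, -0.003, -0.0]
ft_force: [1.4, 1.6, 0.3]
grip_width: 0.0856
grasp_force: 0.0
```

Call:
drive_tool(
  increments=[
    [[0,-20,25],[0,0,0],1],
    [[0,-40,5],[0,0,0],1],
    [[0,-40,5],[0,0,0],1],
    [[10,-38,0],[0,0,0],1],
    [[10,-38,0],[0,0,0],1],
    [[10,-38,0],[0,0,0],1],
    [[10,-38,0],[0,0,0],1],
    [[10,-38,0],[0,0,0],1],
  ],
)

```text
clock: 10.45
eef_pos: [0.4974, 0.0518, 0.1925]
tool_rot: [0.705, 0.709, 0.0, 0.0]
ft_force: [1.9, -0.1, 0.0]
grip_width: 0.0853
grasp_force: 0.0
```

Run:
```python
from h import *
S=camera("scene");T=camera("top");print(get_obs()["eef_pos"])
b=[]
for n,g in(("base",(.447,.342,.058)),("pan",(.447,.342,.058))):
    obs=[]
    for c in(T,S):
        m=cmask(c,n)
        if n=="pan": m|=b[len(obs)]
        m=comp(m,mcen(c,n,g));obs.append((c,np.array(cen(m))))
        if n=="base": b.append(cv2.dilate(m.astype(np.uint8),np.ones((5,5)))>0)
    print(n,np.round(fit(obs,n,g)[0]*1e3,1),"top only @z",np.round(fit(obs[:1],n,g[:2],g[2])[0]*1e3,1))
```

```text
[0.4983494  0.04851784 0.19229993]
base [449.3 342.1  58.3] top only @z [449.  342.4]
pan [447.8 341.5  53.4] top only @z [447.6 340.1]
```

The base is centred on the pan within about 2 mm. Sleeve next.

Call:
drive_tool(
  increments=[
    [[16,-37,0],[0,0,0],1],
    [[16,-37,0],[0,0,0],1],
    [[16,-37,0],[0,0,0],1],
    [[16,-37,0],[0,0,0],1],
    [[16,-37,0],[0,0,0],1],
    [[16,-37,0],[0,0,0],1],
    [[16,-37,0],[0,0,0],1],
    [[16,-37,0],[0,0,0],1],
  ],
)

```text
clock: 11.22
eef_pos: [0.6259, -0.2433, 0.192]
tool_rot: [0.705, 0.709, 0.0, -0.0]
ft_force: [1.8, -0.8, 0.5]
grip_width: 0.0852
grasp_force: 0.0
```

Call:
drive_tool(
  increments=[
    [[0,-4,-10],[0,0,0],1],
    [[0,0,-10],[0,0,0],1],
    [[0,0,0],[0,0,0],1],
    [[0,0,0],[0,0,0],1],
    [[0,0,0],[0,0,0],1],
  ],
)

```text
clock: 11.63
eef_pos: [0.6251, -0.2444, 0.1727]
tool_rot: [0.705, 0.709, 0.0, -0.0]
ft_force: [-0.1, 0.3, -0.1]
grip_width: 0.0853
grasp_force: 0.0
```

```bash
python3 w.py sleeve 628.5 -258.3 0 w4.png
```

```text
pred px [325. 194.] seen [323. 194.] area 2623 2696 edges 296 350 164 223
fit [ 626.5 -258.4] tcp [ 625.1 -244.4  172.7] d [  1.4 -14. ] closing deg 0.38 j [-0.37  0.62  0.43  1.38  0.    1.19]
```

View pics/w4.png

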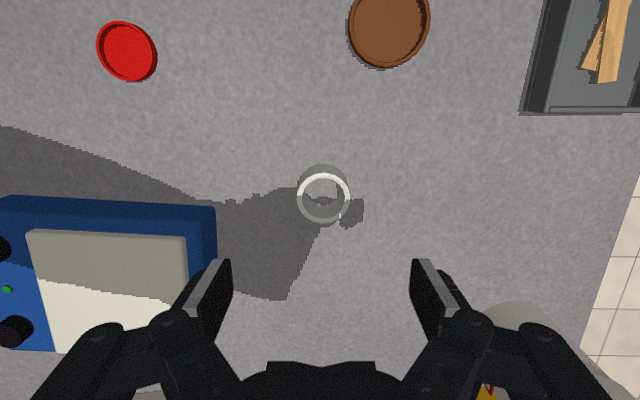

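The sleeve is at (323,194), standing alone, and its fit agrees with the overview. Gripping it high (TCP z about 16) so the fingers stay above the dish rim later.

Call:
drive_tool(
  increments=[
    [[2,-14,-15],[0,0,0],1],
    [[0,0,-35],[0,0,0],1],
    [[0,0,-35],[0,0,0],1],
    [[0,0,-35],[0,0,0],1],
    [[0,0,-22],[0,0,0],1],
    [[0,0,-10],[0,0,0],1],
    [[0,0,-5],[0,0,0],1],
    [[0,0,0],[0,0,0],1],
  ],
)

```text
clock: 12.4
eef_pos: [0.627, -0.2605, 0.0146]
tool_rot: [0.705, 0.709, -0.0, -0.0]
ft_force: [-0.1, 0.7, 0.3]
grip_width: 0.0857
grasp_force: 0.0
```

Call:
drive_tool(
  increments=[
    [[0,0,0],[0,0,0],1],
    [[0,0,0],[0,0,0],1],
  ],
)

```text
clock: 12.57
eef_pos: [0.629, -0.2612, 0.0178]
tool_rot: [0.705, 0.709, 0.001, 0.002]
ft_force: [-0.4, -0.5, 0.2]
grip_width: 0.0854
grasp_force: 0.0
```

Call:
drive_tool(
  increments=[
    [[0,0,0],[0,0,0],0.7],
    [[0,0,0],[0,0,0],0.4],
    [[0,0,0],[0,0,0],0.3],
    [[0,0,0],[0,0,0],0.3],
    [[0,0,0],[0,0,0],0.3],
    [[0,0,0],[0,0,0],0.3],
  ],
)

```text
clock: 13.07
eef_pos: [0.6283, -0.2608, 0.0172]
tool_rot: [0.705, 0.709, 0.001, 0.001]
ft_force: [-0.6, 0.1, 4.7]
grip_width: 0.0501
grasp_force: 62.6
```

Call:
drive_tool(
  increments=[
    [[0,0,15],[0,0,0],0.3],
    [[0,0,35],[0,0,0],0.3],
    [[0,0,40],[0,0,0],0.3],
    [[0,0,40],[0,0,0],0.3],
    [[-5,15,30],[0,0,0],0.3],
    [[-10,30,13],[0,0,0],0.3],
    [[-12,38,0],[0,0,0],0.3],
    [[-12,38,0],[0,0,0],0.3],
  ],
)

```text
clock: 13.73
eef_pos: [0.5885, -0.1391, 0.1899]
tool_rot: [0.706, 0.708, 0.001, 0.002]
ft_force: [-0.1, 1.0, -1.5]
grip_width: 0.0501
grasp_force: 62.6
```

Call:
drive_tool(
  increments=[
    [[-12,38,0],[0,0,0],0.3],
    [[-12,38,0],[0,0,0],0.3],
    [[-12,38,0],[0,0,0],0.3],
    [[-12,38,0],[0,0,0],0.3],
    [[-12,38,0],[0,0,0],0.3],
    [[-12,38,0],[0,0,0],0.3],
    [[-12,38,0],[0,0,0],0.3],
    [[-12,38,0],[0,0,0],0.3],
  ],
)

```text
clock: 14.4
eef_pos: [0.4911, 0.1662, 0.1884]
tool_rot: [0.706, 0.709, 0.0, 0.0]
ft_force: [1.4, -0.1, -0.0]
grip_width: 0.0498
grasp_force: 62.6
```

Call:
drive_tool(
  increments=[
    [[-12,38,0],[0,0,0],0.3],
    [[-12,30,0],[0,0,0],0.3],
    [[-10,15,0],[0,0,0],0.3],
    [[0,0,0],[0,0,0],0.3],
    [[0,0,0],[0,0,0],0.3],
    [[0,0,0],[0,0,0],0.3],
  ],
)

```text
clock: 14.9
eef_pos: [0.4583, 0.2471, 0.1882]
tool_rot: [0.706, 0.709, -0.0, 0.0]
ft_force: [0.3, -0.1, -1.3]
grip_width: 0.0501
grasp_force: 62.6
```

```bash
python3 w.py base 447.4 342 58 w5.png; python3 hold.py sleeve -17.2
```

```text
pred px [308.  71.] seen [308.  72.] area 6871 7117 edges 263 352 24 121
fit [447.3 341. ] tcp [458.3 247.1 188.2] d [-11.   93.9] closing deg 0.25 j [ 0.49  0.3  -0.02  1.24 -0.    2.06]
tcp [458.6 246.8 188.3] w 0.05 F 62.6 [ 0.1  0.3 -0.2]
pred [322. 269.] seen [320. 264.] 10755 11465 edges 265 376 200 324
off [-0.7  2.6]
```

View pics/w5.png

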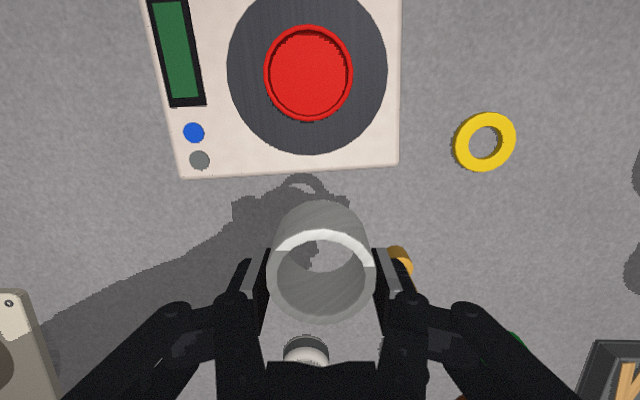

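The base is centred on the pan at (308,72), and the sleeve is held level with offset y about +2.5. Moving over and lowering.

Call:
drive_tool(
  increments=[
    [[-2,20,0],[0,0,0],0.3],
    [[-4,32,0],[0,0,0],0.3],
    [[-4,28,0],[0,0,0],0.3],
    [[-1,12,-10],[0,0,0],0.3],
    [[0,0,-30],[0,0,0],0.3],
    [[0,0,-30],[0,0,0],0.3],
    [[0,0,-15],[0,0,0],0.3],
    [[0,0,-5],[0,0,0],0.3],
  ],
)

```text
clock: 15.72
eef_pos: [0.4454, 0.3369, 0.0942]
tool_rot: [0.706, 0.708, -0.004, -0.0]
ft_force: [0.2, 0.3, 0.2]
grip_width: 0.0499
grasp_force: 62.6
```

Call:
drive_tool(
  increments=[
    [[0,0,0],[0,0,0],0.3],
    [[0,0,0],[0,0,0],0.3],
    [[0,0,0],[0,0,0],0.3],
    [[0,0,0],[0,0,0],0.3],
  ],
)

```text
clock: 16.05
eef_pos: [0.4485, 0.3401, 0.1]
tool_rot: [0.706, 0.709, 0.002, 0.0]
ft_force: [-0.4, 0.1, -0.5]
grip_width: 0.0501
grasp_force: 62.6
```

Call:
drive_tool(
  increments=[
    [[-1,-1,-5],[0,0,0],0.3],
    [[0,0,-5],[0,0,0],0.3],
    [[0,0,-5],[0,0,0],0.3],
    [[0,0,0],[0,0,0],0.3],
    [[0,0,0],[0,0,0],0.3],
    [[0,0,0],[0,0,0],0.3],
  ],
)

```text
clock: 16.55
eef_pos: [0.4462, 0.3386, 0.0832]
tool_rot: [0.705, 0.709, -0.0, -0.0]
ft_force: [0.3, -0.2, -1.1]
grip_width: 0.0501
grasp_force: 62.6
```

Call:
drive_tool(
  increments=[
    [[0,0,-2],[0,0,0],0.3],
    [[0,0,0],[0,0,0],0.3],
    [[0,0,-1],[0,0,0],0.3],
    [[0,0,0],[0,0,0],0.3],
    [[0,0,-1],[0,0,0],0.3],
    [[0,0,0],[0,0,0],0.3],
  ],
)

```text
clock: 17.05
eef_pos: [0.4463, 0.3387, 0.0801]
tool_rot: [0.705, 0.709, 0.0, -0.0]
ft_force: [-1.7, -0.9, 4.4]
grip_width: 0.0498
grasp_force: 62.9
```

Call:
drive_tool(
  increments=[
    [[0,0,-1],[0,0,0],0.3],
    [[0,0,0],[0,0,0],0.3],
    [[0,0,0],[0,0,0],0.3],
  ],
)

```text
clock: 17.3
eef_pos: [0.4463, 0.3387, 0.0801]
tool_rot: [0.705, 0.709, 0.001, 0.0]
ft_force: [-3.3, -2.5, 8.6]
grip_width: 0.05
grasp_force: 63.6
```

Contact is at TCP z = 80.1, as predicted for the dish floor. Releasing and moving to the core.

Call:
drive_tool(
  increments=[
    [[0,0,1.5],[0,0,0],0.3],
    [[0,0,0],[0,0,0],0.9],
    [[0,0,0],[0,0,0],1],
    [[0,0,0],[0,0,0],1],
    [[0,0,5],[0,0,0],1],
    [[0,0,25],[0,0,0],1],
    [[0,0,40],[0,0,0],1],
    [[0,0,30],[0,0,0],1],
  ],
)

```text
clock: 17.97
eef_pos: [0.4461, 0.3385, 0.1815]
tool_rot: [0.706, 0.709, -0.0, -0.0]
ft_force: [1.1, 0.6, 0.7]
grip_width: 0.0854
grasp_force: 0.0
```

Call:
drive_tool(
  increments=[
    [[18,-33,5],[0,0,0],1],
    [[18,-33,5],[0,0,0],1],
    [[18,-33,0],[0,0,0],1],
    [[18,-33,0],[0,0,0],1],
    [[18,-33,0],[0,0,0],1],
    [[10,-20,0],[0,0,0],1],
    [[0,0,0],[0,0,0],1],
    [[0,0,0],[0,0,0],1],
  ],
)

```text
clock: 18.63
eef_pos: [0.5467, 0.1524, 0.1898]
tool_rot: [0.707, 0.708, -0.0, -0.0]
ft_force: [-0.1, 0.8, 0.6]
grip_width: 0.0855
grasp_force: 0.0
```

Call:
drive_tool(
  increments=[
    [[0,0,0],[0,0,0],1],
    [[0,0,0],[0,0,0],1],
  ],
)

```text
clock: 18.8
eef_pos: [0.5458, 0.1546, 0.1898]
tool_rot: [0.705, 0.709, -0.0, -0.0]
ft_force: [0.2, 0.2, 1.0]
grip_width: 0.0854
grasp_force: 0.0
```

```bash
python3 w.py core 547.5 142 0
python3 - <<'E'
from h import *
T=camera("top");S=camera("scene");save(S,"s2.png",(380,200,580,350),4)
g=[.448,.3415,.063];px=mcen(T,"sleeve",g)
for x in silhouettes("sleeve",T):
    if x["region"].any() and np.hypot(*(np.array(cen(x["region"]))-px))<12:
        u=np.array(cen(comp(x["region"],px)));print(x["conf"],u-px,fit([(T,u)],"sleeve",g[:2],g[2])[0])
E
```

```text
pred px [323. 188.] seen [322. 189.] area 910 975 edges 308 336 169 212
fit [546.3 141.3] tcp [545.8 154.6 189.8] d [  0.5 -13.3] closing deg 0.35 j [0.28 0.39 0.11 1.29 0.   1.84]
```

View pics/s2.png

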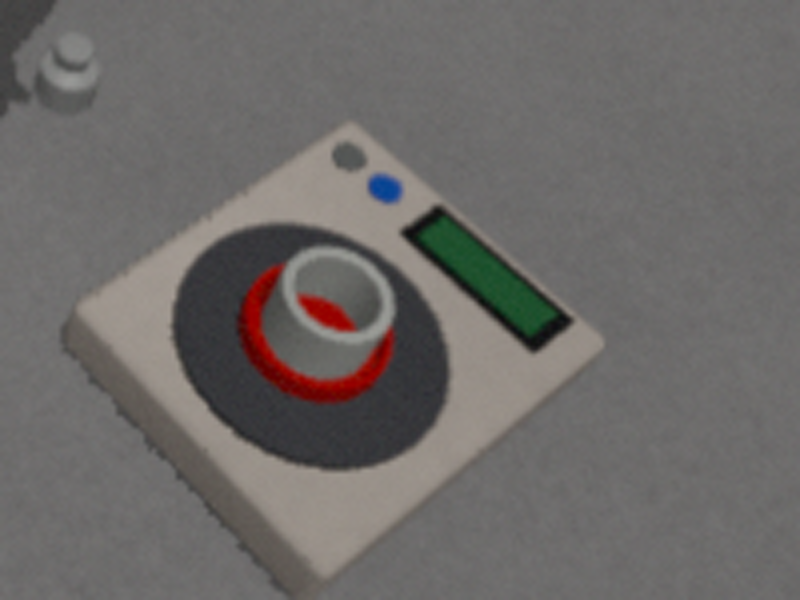

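The sleeve stands upright and centred in the red dish (crop 330,310). Grasping the core's stem next.

Call:
drive_tool(
  increments=[
    [[0.8,-13,-10],[0,0,0],1],
    [[0,0,-35],[0,0,0],1],
    [[0,0,-35],[0,0,0],1],
    [[0,0,-30],[0,0,0],1],
    [[0,0,-20],[0,0,0],1],
    [[0,0,-10],[0,0,0],1],
    [[0,0,-5],[0,0,0],1],
    [[0,0,0],[0,0,0],1],
  ],
)

```text
clock: 19.67
eef_pos: [0.5467, 0.1409, 0.0443]
tool_rot: [0.705, 0.709, -0.0, -0.0]
ft_force: [-0.8, 0.3, 1.3]
grip_width: 0.0855
grasp_force: 0.0
```

Call:
drive_tool(
  increments=[
    [[0,0,0],[0,0,0],0.5],
    [[0,0,0],[0,0,0],0.4],
    [[0,0,0],[0,0,0],0.35],
    [[0,0,0],[0,0,0],0.3],
  ],
)

```text
clock: 20.0
eef_pos: [0.548, 0.1409, 0.0461]
tool_rot: [0.706, 0.709, 0.001, 0.001]
ft_force: [0.1, -0.3, -0.0]
grip_width: 0.0385
grasp_force: 0.0
```

Call:
drive_tool(
  increments=[
    [[0,0,0],[0,0,0],0.2],
    [[0,0,0],[0,0,0],0.1],
    [[0,0,0],[0,0,0],0],
    [[0,0,0],[0,0,0],0],
    [[0,0,0],[0,0,0],0],
    [[0,0,0],[0,0,0],0],
  ],
)

```text
clock: 20.5
eef_pos: [0.5473, 0.1407, 0.0455]
tool_rot: [0.706, 0.709, 0.0, 0.0]
ft_force: [-2.0, 0.7, 6.4]
grip_width: 0.0122
grasp_force: 58.4
```

Call:
drive_tool(
  increments=[
    [[0,0,8],[0,0,0],0],
    [[0,0,25],[0,0,0],0],
    [[0,0,35],[0,0,0],0],
    [[0,0,40],[0,0,0],0],
    [[0,0,30],[0,0,0],0],
    [[-5,10,12],[0,0,0],0],
    [[-15,28,0],[0,0,0],0],
    [[-18,34,0],[0,0,0],0],
  ],
)

```text
clock: 21.17
eef_pos: [0.5103, 0.2118, 0.1962]
tool_rot: [0.707, 0.707, 0.001, 0.001]
ft_force: [0.1, 0.6, -2.4]
grip_width: 0.0123
grasp_force: 58.8
```

Call:
drive_tool(
  increments=[
    [[-18,35,0],[0,0,0],0],
    [[-18,35,0],[0,0,0],0],
    [[-15,30,0],[0,0,0],0],
    [[-9,18,0],[0,0,0],0],
    [[-3,9.5,0],[0,0,0],0],
    [[0,0,0],[0,0,0],0],
    [[0,0,0],[0,0,0],0],
    [[0,0,0],[0,0,0],0],
  ],
)

```text
clock: 21.83
eef_pos: [0.4466, 0.3388, 0.1945]
tool_rot: [0.706, 0.708, -0.001, 0.0]
ft_force: [-0.5, -0.6, -3.8]
grip_width: 0.0123
grasp_force: 58.8
```

Run:
```python
from h import *
o=get_obs();t=o["eef_pos"];print(t,o["tool_rot"],o["ft_force"],o["grip_width"])
S=camera("scene");W=camera("wrist")
a=cv2.resize(S["image"][170:330,380:540],(400,400));b=cv2.resize(W["image"][140:400,190:450],(400,400))
cv2.imwrite("pics/c1.png",np.hstack([a,b])[...,::-1])
```

```text
[0.44658539 0.33879935 0.19452831] [ 7.06025538e-01  7.08186111e-01 -5.25295016e-04  3.09631652e-04] [-0.45011129 -0.57889746 -3.82011529] 0.012271013133828114
```

View pics/c1.png

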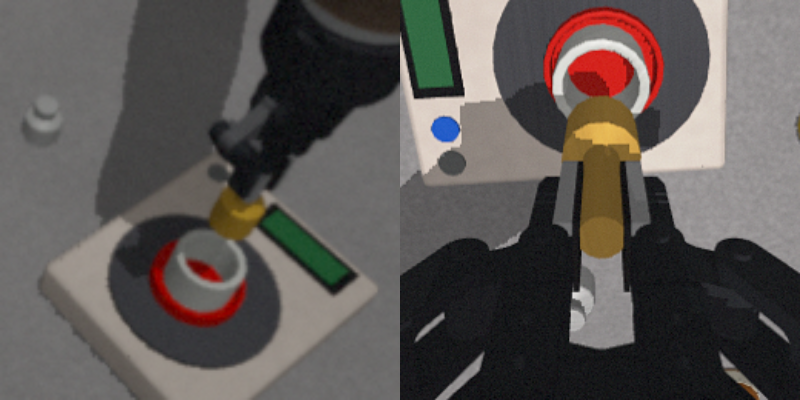

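The core hangs upright with its stem up, in line with the sleeve (wrist crop x about 601 for both). A quick number check of the core's y position and the sleeve before lowering.

Run:
```python
from h import *
o=get_obs();t=o["eef_pos"];print(np.round(t*1e3,1));W=camera("wrist")
m=cmask(W,"core");m[:, :220]=0;m[:,420:]=0
for dy in(-2,0,1,2,4):
    p=t+[0,dy/1e3,-.0455];px=mcen(W,"core",p);q=comp(m,px);y,x=np.nonzero(q);M=cv2.resize(model(W,"core",p),(640,400),interpolation=cv2.INTER_AREA);yy,xx=np.nonzero(M)
    w=lambda Y,X:[Y.min(),Y.max(),X[Y<Y.min()+35].min(),X[Y<Y.min()+35].max()]
    print(dy,"seen",w(y,x),"model",w(yy,xx))
t_=np.linspace(0,6.28,90)
for r in(.02,.026):
    P=np.c_[.4466+r*np.cos(t_),.3412+r*np.sin(t_),0*t_+.101];u=proj(W,P);print(u.min(0),u.max(0))
g=W["image"].astype(int);print("rim col at x~ rows", [tuple(g[y,322]) for y in range(150,206,3)])
```

```text
[446.8 338.6 194.7]
-2 seen [np.int64(202), np.int64(307), np.int64(296), np.int64(345)] model [np.int64(206), np.int64(314), np.int64(297), np.int64(347)]
0 seen [np.int64(202), np.int64(307), np.int64(296), np.int64(345)] model [np.int64(203), np.int64(310), np.int64(297), np.int64(347)]
1 seen [np.int64(202), np.int64(307), np.int64(296), np.int64(345)] model [np.int64(202), np.int64(308), np.int64(297), np.int64(347)]
2 seen [np.int64(202), np.int64(307), np.int64(296), np.int64(345)] model [np.int64(201), np.int64(306), np.int64(296), np.int64(347)]
4 seen [np.int64(202), np.int64(307), np.int64(296), np.int64(345)] model [np.int64(198), np.int64(302), np.int64(297), np.int64(347)]
[296.15713608 172.23640561] [346.14183005 219.43823573]
[288.64584237 164.71034737] [353.64349887 226.10582873]
rim col at x~ rows [(np.int64(196), np.int64(31), np.int64(31)), (np.int64(219), np.int64(38), np.int64(31)), (np.int64(132), np.int64(118), np.int64(116)), (np.int64(126), np.int64(124), np.int64(124)), (np.int64(127), np.int64(126), np.int64(124)), (np.int64(188), np.int64(187), np.int64(183)), (np.int64(234), np.int64(233), np.int64(231)), (np.int64(200), np.int64(186), np.int64(180)), (np.int64(214), np.int64(37), np.int64(28)), (np.int64(211), np.int64(34), np.int64(23)), (np.int64(212), np.int64(37), np.int64(29)), (np.int64(211), np.int64(39), np.int64(29)), (np.int64(212), np.int64(32), np.int64(25)), (np.int64(212), np.int64(32), np.int64(27)), (np.int64(180), np.int64(37), np.int64(34)), (np.int64(135), np.int64(26), np.int64(24)), (np.int64(132), np.int64(17), np.int64(13)), (np.int64(131), np.int64(11), np.int64(8)), (np.int64(120), np.int64(94), np.int64(44))]
```

Call:
drive_tool(
  increments=[
    [[0,1.4,-10],[0,0,0],0],
    [[0,0,-12],[0,0,0],0],
    [[0,0,-5],[0,0,0],0],
    [[0,0,0],[0,0,0],0],
    [[0,0,0],[0,0,0],0],
    [[0,0,0],[0,0,0],0],
  ],
)

```text
clock: 22.48
eef_pos: [0.4463, 0.3415, 0.1681]
tool_rot: [0.706, 0.709, 0.0, 0.0]
ft_force: [0.0, 0.6, -1.9]
grip_width: 0.0124
grasp_force: 58.8
```

Call:
drive_tool(
  increments=[
    [[0,0,-10],[0,0,0],0],
    [[0,0,-10],[0,0,0],0],
    [[0,0,-10],[0,0,0],0],
    [[0,0,-10],[0,0,0],0],
    [[0,0,-8],[0,0,0],0],
    [[0,0,-4],[0,0,0],0],
    [[0,0,0],[0,0,0],0],
    [[0,0,0],[0,0,0],0],
  ],
)

```text
clock: 23.15
eef_pos: [0.4459, 0.3414, 0.1154]
tool_rot: [0.705, 0.709, -0.0, -0.0]
ft_force: [0.5, 0.1, -2.2]
grip_width: 0.0124
grasp_force: 58.8
```

Call:
drive_tool(
  increments=[
    [[0,0,0],[0,0,0],0],
  ],
)

```text
clock: 23.23
eef_pos: [0.4464, 0.3418, 0.1162]
tool_rot: [0.705, 0.709, 0.0, 0.0]
ft_force: [0.1, -0.5, -2.4]
grip_width: 0.0121
grasp_force: 58.8
```

Call:
drive_tool(
  increments=[
    [[0,-1.5,-3],[0,0,0],0],
    [[0,0,-2],[0,0,0],0],
    [[0,0,0],[0,0,0],0],
    [[0,0,-1],[0,0,0],0],
    [[0,0,0],[0,0,0],0],
    [[0,0,0],[0,0,0],0],
  ],
)

```text
clock: 23.73
eef_pos: [0.4461, 0.34, 0.1098]
tool_rot: [0.706, 0.709, 0.0, -0.0]
ft_force: [-0.0, -0.2, -1.5]
grip_width: 0.0123
grasp_force: 58.8
```

Call:
drive_tool(
  increments=[
    [[0,0,-1],[0,0,0],0],
    [[0,0,0],[0,0,0],0],
    [[0,0,-1],[0,0,0],0],
    [[0,0,0],[0,0,0],0],
    [[0,0,0],[0,0,0],0],
  ],
)

```text
clock: 24.15
eef_pos: [0.4461, 0.3401, 0.1085]
tool_rot: [0.705, 0.709, 0.0, 0.0]
ft_force: [-1.9, -1.5, 3.8]
grip_width: 0.0122
grasp_force: 59.4
```

Call:
drive_tool(
  increments=[
    [[0,0,-1],[0,0,0],0],
    [[0,0,0],[0,0,0],0],
    [[0,0,0],[0,0,0],0],
  ],
)

```text
clock: 24.4
eef_pos: [0.4462, 0.3402, 0.1084]
tool_rot: [0.705, 0.709, 0.001, 0.0]
ft_force: [-3.4, -2.6, 7.8]
grip_width: 0.0121
grasp_force: 60.2
```

Seated at TCP z = 108.4. Releasing, rising and going to the cover.

Call:
drive_tool(
  increments=[
    [[0,0,1.5],[0,0,0],0],
    [[0,0,0],[0,0,0],0.2],
    [[0,0,0],[0,0,0],0.5],
    [[0,0,0],[0,0,0],0.8],
    [[0,0,10],[0,0,0],1],
    [[0,0,35],[0,0,0],1],
    [[0,0,40],[0,0,0],1],
    [[10,0,20],[0,0,0],1],
  ],
)

```text
clock: 25.07
eef_pos: [0.4562, 0.341, 0.2185]
tool_rot: [0.705, 0.709, 0.002, 0.0]
ft_force: [1.0, 1.0, 0.3]
grip_width: 0.0851
grasp_force: 0.0
```

Call:
drive_tool(
  increments=[
    [[30,-8,0],[0,0,0],1],
    [[38,-10,0],[0,0,0],1],
    [[38,-10,-5],[0,0,0],1],
    [[37,-10,-10],[0,0,0],1],
    [[28,-7,-20],[0,0,0],1],
    [[0,0,0],[0,0,0],1],
    [[0,0,0],[0,0,0],1],
    [[0,0,0],[0,0,0],1],
  ],
)

```text
clock: 25.73
eef_pos: [0.6266, 0.295, 0.1783]
tool_rot: [0.706, 0.709, -0.0, -0.0]
ft_force: [-0.2, 0.4, 0.2]
grip_width: 0.0855
grasp_force: 0.0
```

```bash
python3 w.py cover 627 279.5 0
python3 - <<'E'
from h import *
W=camera("wrist");S=camera("scene")
a=cv2.resize(S["image"][200:350,400:550],(400,400));b=cv2.resize(W["image"],(400,250));b=np.vstack([b,np.zeros((150,400,3),np.uint8)])
cv2.imwrite("pics/c2.png",np.hstack([a,b])[...,::-1])
E
```

```text
pred px [322. 187.] seen [321. 188.] area 2456 2751 edges 293 349 160 215
fit [626.2 279.1] tcp [626.6 295.  178.3] d [ -0.4 -15.9] closing deg 0.25 j [0.44 0.66 0.53 1.43 0.   2.01]
```

View pics/c2.png

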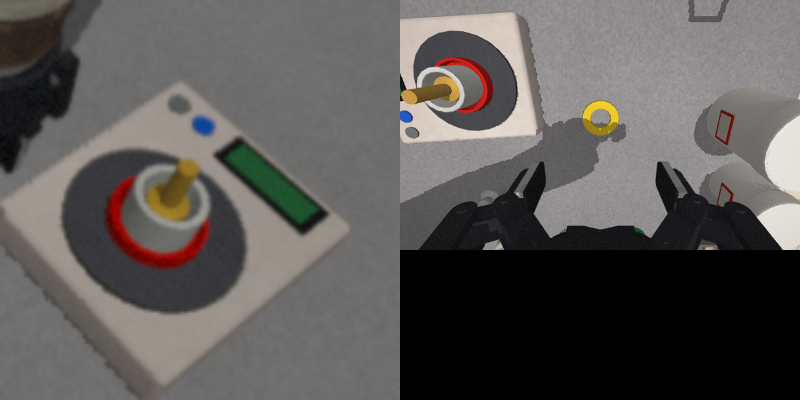

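The core stands in the sleeve with its stem up (left crop 175,195), and the cover lies flat and clear (right half 600,118). Grasping the cover.

Call:
drive_tool(
  increments=[
    [[-0.2,-15.7,-15],[0,0,0],1],
    [[0,0,-35],[0,0,0],1],
    [[0,0,-35],[0,0,0],1],
    [[0,0,-35],[0,0,0],1],
    [[0,0,-30],[0,0,0],1],
    [[0,0,-18],[0,0,0],1],
    [[0,0,-8],[0,0,0],1],
    [[0,0,-4],[0,0,0],1],
  ],
)

```text
clock: 26.55
eef_pos: [0.6257, 0.2798, -0.0019]
tool_rot: [0.705, 0.709, -0.0, -0.0]
ft_force: [1.2, -0.1, -0.3]
grip_width: 0.0854
grasp_force: 0.0
```

Call:
drive_tool(
  increments=[
    [[0,0,0],[0,0,0],1],
    [[0,0,0],[0,0,0],1],
    [[0,0,0],[0,0,0],1],
  ],
)

```text
clock: 26.8
eef_pos: [0.6284, 0.2802, 0.0009]
tool_rot: [0.705, 0.709, 0.002, 0.001]
ft_force: [0.4, -0.3, -1.1]
grip_width: 0.0851
grasp_force: 0.0
```

Call:
drive_tool(
  increments=[
    [[0,0,0],[0,0,0],0.8],
    [[0,0,0],[0,0,0],0.6],
    [[0,0,0],[0,0,0],0.5],
    [[0,0,0],[0,0,0],0.4],
    [[0,0,0],[0,0,0],0.4],
  ],
)

```text
clock: 27.22
eef_pos: [0.628, 0.2798, 0.0007]
tool_rot: [0.706, 0.709, 0.001, 0.0]
ft_force: [-1.3, -0.1, 6.1]
grip_width: 0.0579
grasp_force: 62.5
```

Call:
drive_tool(
  increments=[
    [[0,0,8],[0,0,0],0.4],
    [[0,0,25],[0,0,0],0.4],
    [[0,0,40],[0,0,0],0.4],
    [[0,0,40],[0,0,0],0.4],
    [[0,0,40],[0,0,0],0.4],
    [[0,0,40],[0,0,0],0.4],
    [[0,0,10],[0,0,0],0.4],
    [[0,0,0],[0,0,0],0.4],
  ],
)

```text
clock: 27.88
eef_pos: [0.6293, 0.2803, 0.2079]
tool_rot: [0.706, 0.709, 0.005, 0.002]
ft_force: [0.4, -0.7, -0.6]
grip_width: 0.0576
grasp_force: 64.2
```

Call:
drive_tool(
  increments=[
    [[0,0,0],[0,0,0],0.4],
    [[0,0,0],[0,0,0],0.4],
  ],
)

```text
clock: 28.05
eef_pos: [0.6259, 0.2788, 0.1992]
tool_rot: [0.706, 0.709, -0.002, -0.001]
ft_force: [0.4, -0.4, -1.5]
grip_width: 0.0581
grasp_force: 64.2
```

```bash
python3 hold.py cover 0 w6.png
```

```text
tcp [625.9 278.8 199.2] w 0.0581 F 64.2 [ 0.4 -0.4 -1.5]
pred [322. 264.] seen [321. 264.] 10526 11840 edges 261 380 208 319
off [-0.6  0.2]
```

View pics/w6.png

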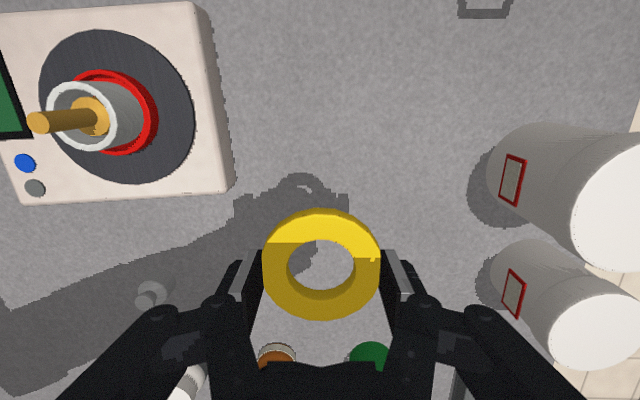

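The ring is held flat and level (centre 321,264), and the mould stack is visible at (85,115) with its stem up. Moving over the stem.

Call:
drive_tool(
  increments=[
    [[-15,5,0],[0,0,0],0.4],
    [[-30,10,0],[0,0,0],0.4],
    [[-35,12,0],[0,0,0],0.4],
    [[-35,12,0],[0,0,0],0.4],
    [[-33,12,0],[0,0,0],0.4],
    [[-22,8,0],[0,0,0],0.4],
    [[-9.5,3.5,0],[0,0,0],0.4],
    [[0,0,0],[0,0,0],0.4],
  ],
)

```text
clock: 28.77
eef_pos: [0.4446, 0.342, 0.1999]
tool_rot: [0.704, 0.71, -0.002, -0.0]
ft_force: [0.4, 0.4, -0.6]
grip_width: 0.058
grasp_force: 64.2
```

Call:
drive_tool(
  increments=[
    [[0,0,0],[0,0,0],0.4],
    [[0,0,0],[0,0,0],0.4],
    [[0,0,0],[0,0,0],0.4],
  ],
)

```text
clock: 29.02
eef_pos: [0.4486, 0.3412, 0.2007]
tool_rot: [0.706, 0.708, -0.0, 0.0]
ft_force: [-0.7, 0.7, -0.3]
grip_width: 0.0577
grasp_force: 64.2
```

Run:
```python
from h import *
o=get_obs();print(np.round(o["eef_pos"]*1e3,1),o["tool_rot"].round(4))
W=camera("wrist");S=camera("scene");T=camera("top")
b=cv2.resize(W["image"][100:360,190:450],(400,400));a=cv2.resize(S["image"][180:330,390:540],(400,400))
cv2.imwrite("pics/c3.png",np.hstack([a,b])[...,::-1])
# stem through the hole, wrist: sleeve rim & core pred
for n,p in(("sleeve",[.4463,.3412,.063]),("core",[.4462,.3414,.063])): print(n,mcen(W,n,p))
```

```text
[448.6 341.2 200.7] [ 7.061e-01  7.081e-01 -2.000e-04  1.000e-04]
sleeve [318.57498567 191.64808561]
core [318.46921549 193.38965671]
```

View pics/c3.png

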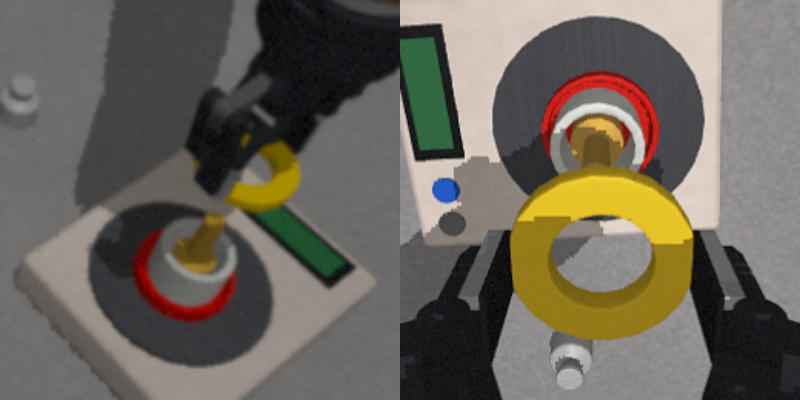

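The ring is level above the stack, with the sleeve rim and core about 2 mm to −x of it. I miscounted: that was my 15th picture and the limit is 14, so I'll view no more and check the rest by numbers. Correcting x and lowering.

Call:
drive_tool(
  increments=[
    [[-2,0,-10],[0,0,0],0.4],
    [[0,0,-15],[0,0,0],0.4],
    [[0,0,-10],[0,0,0],0.4],
    [[0,0,-5],[0,0,0],0.4],
    [[0,0,0],[0,0,0],0.4],
    [[0,0,0],[0,0,0],0.4],
    [[0,0,0],[0,0,0],0.4],
    [[0,0,0],[0,0,0],0.4],
  ],
)

```text
clock: 29.83
eef_pos: [0.4458, 0.3422, 0.1621]
tool_rot: [0.706, 0.709, 0.001, 0.0]
ft_force: [0.6, -1.2, 0.2]
grip_width: 0.0579
grasp_force: 64.2
```

Call:
drive_tool(
  increments=[
    [[0,0,-10],[0,0,0],0.4],
    [[0,0,-12],[0,0,0],0.4],
    [[0,0,-12],[0,0,0],0.4],
    [[0,0,-8],[0,0,0],0.4],
    [[0,0,-4],[0,0,0],0.4],
    [[0,0,0],[0,0,0],0.4],
    [[0,0,0],[0,0,0],0.4],
    [[0,0,0],[0,0,0],0.4],
  ],
)

```text
clock: 30.5
eef_pos: [0.4458, 0.3422, 0.1159]
tool_rot: [0.705, 0.709, 0.001, 0.0]
ft_force: [-0.1, -0.2, 0.1]
grip_width: 0.0578
grasp_force: 64.2
```

Call:
drive_tool(
  increments=[
    [[0.5,-0.8,-5],[0,0,0],0.4],
    [[0,0,-4],[0,0,0],0.4],
    [[0,0,-2],[0,0,0],0.4],
    [[0,0,0],[0,0,0],0.4],
    [[0,0,0],[0,0,0],0.4],
    [[0,0,0],[0,0,0],0.4],
  ],
)

```text
clock: 31.0
eef_pos: [0.4459, 0.341, 0.1043]
tool_rot: [0.705, 0.709, 0.0, 0.0]
ft_force: [-0.3, -0.3, 0.3]
grip_width: 0.0579
grasp_force: 64.2
```

Call:
drive_tool(
  increments=[
    [[0,0,-1],[0,0,0],0.4],
    [[0,0,0],[0,0,0],0.4],
    [[0,0,-1],[0,0,0],0.4],
    [[0,0,0],[0,0,0],0.4],
    [[0,0,-1],[0,0,0],0.4],
    [[0,0,0],[0,0,0],0.4],
  ],
)

```text
clock: 31.5
eef_pos: [0.4459, 0.3411, 0.1017]
tool_rot: [0.705, 0.709, 0.0, 0.0]
ft_force: [-0.4, 0.8, 2.9]
grip_width: 0.058
grasp_force: 64.5
```

Call:
drive_tool(
  increments=[
    [[0,0,-1],[0,0,0],0.4],
    [[0,0,0],[0,0,0],0.4],
    [[0,0,0],[0,0,0],0.4],
  ],
)

```text
clock: 31.75
eef_pos: [0.4459, 0.3411, 0.1016]
tool_rot: [0.706, 0.709, 0.001, 0.0]
ft_force: [-2.0, -1.8, 8.1]
grip_width: 0.0581
grasp_force: 65.1
```

Contact at TCP z = 101.6, exactly the sleeve-top height. Releasing, then going to the cup.

Call:
drive_tool(
  increments=[
    [[0,0,1.5],[0,0,0],0.4],
    [[0,0,0],[0,0,0],0.8],
    [[0,0,0],[0,0,0],1],
    [[0,0,0],[0,0,0],1],
    [[0,0,4],[0,0,0],1],
    [[0,0,20],[0,0,0],1],
    [[0,0,40],[0,0,0],1],
    [[0,0,35],[0,0,0],1],
  ],
)

```text
clock: 32.42
eef_pos: [0.445, 0.3404, 0.2012]
tool_rot: [0.705, 0.709, -0.002, -0.0]
ft_force: [0.8, 1.6, -0.6]
grip_width: 0.0851
grasp_force: 0.0
```

Call:
drive_tool(
  increments=[
    [[20,-28,0],[0,0,0],1],
    [[24,-33,0],[0,0,0],1],
    [[24,-33,0],[0,0,0],1],
    [[24,-33,0],[0,0,0],1],
    [[24,-33,0],[0,0,0],1],
    [[24,-33,0],[0,0,0],1],
    [[24,-33,0],[0,0,0],1],
    [[24,-33,0],[0,0,0],1],
  ],
)

```text
clock: 33.08
eef_pos: [0.6347, 0.0802, 0.201]
tool_rot: [0.706, 0.709, 0.0, 0.0]
ft_force: [0.2, 1.6, 0.1]
grip_width: 0.0851
grasp_force: 0.0
```

Call:
drive_tool(
  increments=[
    [[24,-33,0],[0,0,0],1],
    [[22,-30,-10],[0,0,0],1],
    [[10,-12,-10],[0,0,0],1],
    [[0,0,0],[0,0,0],1],
    [[0,0,0],[0,0,0],1],
    [[0,0,0],[0,0,0],1],
  ],
)

```text
clock: 33.58
eef_pos: [0.6894, 0.0076, 0.1807]
tool_rot: [0.705, 0.709, -0.0, -0.0]
ft_force: [-0.3, -0.1, 0.1]
grip_width: 0.0852
grasp_force: 0.0
```

```bash
python3 w.py cup 695.5 4.3 0
cat > chk.py <<'E'
from h import *
T=camera("top");S=camera("scene")
g=[.448,.342,.101]
obs=[]
for c in(T,S):
    m=comp(cmask(c,"cover")|cmask(c,"core") if c is S else cmask(c,"cover"),mcen(c,"cover",g));obs.append((c,np.array(cen(m))));print("cover",m.sum(),model(c,"cover",g).sum()//16)
print(np.round(fit(obs,"cover",g)[0]*1e3,1),np.round(fit(obs[:1],"cover",g[:2],.101)[0]*1e3,1))
for n,p in(("pot",at(T,[(326,185)],.05)[0]),("jar",at(T,[(333,242)],.058)[0]),("weight",at(T,[(271,252)],.045)[0])):
    print(n,[(round(s["conf"],2),np.round(cen(s["region"]),1)) for s in silhouettes(n,T) if s["region"].any()][:2])
E
python3 chk.py
```

```text
pred px [328. 190.] seen [328. 190.] area 4402 4632 edges 293 363 148 229
fit [695.1   4.6] tcp [689.4   7.6 180.7] d [ 5.7 -3. ] closing deg 0.28 j [0.01 0.66 0.52 1.43 0.   1.58]
cover 662 789
cover 852 895
[447.7 341.5 101.6] [447.5 342. ]
pot []
jar [(0.25, array([175. , 256.7]))]
weight [(0.52, array([266.8, 251.9]))]
```

The cover sits at z = 101.6, centred on the sleeve. Grasping the cup.

Call:
drive_tool(
  increments=[
    [[5.8,-3,-10],[0,0,0],1],
    [[0,0,-20],[0,0,0],1],
    [[0,0,-30],[0,0,0],1],
    [[0,0,-30],[0,0,0],1],
    [[0,0,-30],[0,0,0],1],
    [[0,0,-15],[0,0,0],1],
    [[0,0,-5],[0,0,0],1],
    [[0,0,0],[0,0,0],1],
  ],
)

```text
clock: 34.55
eef_pos: [0.6942, 0.004, 0.0381]
tool_rot: [0.705, 0.709, -0.002, -0.002]
ft_force: [0.0, 0.6, -0.0]
grip_width: 0.0853
grasp_force: 0.0
```

Call:
drive_tool(
  increments=[
    [[0,0,0],[0,0,0],1],
    [[0,0,0],[0,0,0],0.8],
    [[0,0,0],[0,0,0],0.6],
    [[0,0,0],[0,0,0],0.5],
    [[0,0,0],[0,0,0],0.5],
    [[0,0,0],[0,0,0],0.5],
  ],
)

```text
clock: 35.05
eef_pos: [0.6975, 0.004, 0.0435]
tool_rot: [0.705, 0.709, 0.002, 0.002]
ft_force: [-0.3, 0.6, 6.7]
grip_width: 0.0579
grasp_force: 64.6
```

Call:
drive_tool(
  increments=[
    [[0,0,10],[0,0,0],0.5],
    [[0,0,25],[0,0,0],0.5],
    [[0,0,40],[0,0,0],0.5],
    [[0,0,40],[0,0,0],0.5],
    [[-7,-10,30],[0,0,0],0.5],
    [[-15,-20,5],[0,0,0],0.5],
    [[-22,-29,0],[0,0,0],0.5],
    [[-22,-29,0],[0,0,0],0.5],
  ],
)

```text
clock: 35.72
eef_pos: [0.6296, -0.0841, 0.1925]
tool_rot: [0.705, 0.709, 0.001, 0.001]
ft_force: [0.0, 0.4, -1.3]
grip_width: 0.0578
grasp_force: 64.2
```

Call:
drive_tool(
  increments=[
    [[-22,-29,0],[0,0,0],0.5],
    [[-22,-29,0],[0,0,0],0.5],
    [[-22,-29,0],[0,0,0],0.5],
    [[-22,-29,0],[0,0,0],0.5],
    [[-22,-29,0],[0,0,0],0.5],
    [[-22,-29,0],[0,0,0],0.5],
    [[-22,-29,0],[0,0,0],0.5],
    [[-22,-29,0],[0,0,0],0.5],
  ],
)

```text
clock: 36.38
eef_pos: [0.4521, -0.317, 0.1914]
tool_rot: [0.705, 0.709, 0.0, 0.0]
ft_force: [1.5, 0.2, -0.5]
grip_width: 0.058
grasp_force: 64.2
```

Call:
drive_tool(
  increments=[
    [[-15,-20,0],[0,0,0],0.5],
    [[-9,-12,0],[0,0,0],0.5],
    [[0,0,0],[0,0,0],0.5],
    [[0,0,0],[0,0,0],0.5],
    [[0,0,0],[0,0,0],0.5],
    [[0,0,0],[0,0,0],0.5],
  ],
)

```text
clock: 36.88
eef_pos: [0.4302, -0.3471, 0.1909]
tool_rot: [0.705, 0.709, 0.0, -0.0]
ft_force: [-0.3, 0.3, 0.2]
grip_width: 0.0577
grasp_force: 64.2
```

```bash
python3 hold.py cup -43; python3 chk.py | tail -3
```

```text
tcp [ 430.2 -347.1  190.9] w 0.0577 F 64.2 [-0.3  0.3  0.2]
pred [322. 274.] seen [321. 272.] 17875 18715 edges 252 390 182 352
off [-0.7  1.2]
pot [(0.9, array([325.9, 185.5]))]
jar [(0.58, array([332.5, 242.7]))]
weight [(0.77, array([270.8, 252.1])), (0.23, array([333.2, 242.5]))]
```

The bystanders are at their starting pixels. Lowering the cup onto the plate.

Call:
drive_tool(
  increments=[
    [[0,-4.5,-10],[0,0,0],0.5],
    [[0,0,-20],[0,0,0],0.5],
    [[0,0,-20],[0,0,0],0.5],
    [[0,0,-12],[0,0,0],0.5],
    [[0,0,-6],[0,0,0],0.5],
    [[0,0,0],[0,0,0],0.5],
    [[0,0,0],[0,0,0],0.5],
    [[0,0,0],[0,0,0],0.5],
  ],
)

```text
clock: 37.85
eef_pos: [0.4302, -0.3531, 0.1236]
tool_rot: [0.706, 0.709, 0.0, 0.001]
ft_force: [-1.0, -0.4, -0.0]
grip_width: 0.0575
grasp_force: 64.2
```

Call:
drive_tool(
  increments=[
    [[0,0,-4],[0,0,0],0.5],
    [[0,0,-3],[0,0,0],0.5],
    [[0,0,0],[0,0,0],0.5],
    [[0,0,0],[0,0,0],0.5],
    [[0,0,0],[0,0,0],0.5],
  ],
)

```text
clock: 38.27
eef_pos: [0.4297, -0.3525, 0.116]
tool_rot: [0.705, 0.709, 0.0, 0.0]
ft_force: [0.4, -0.2, -0.2]
grip_width: 0.0582
grasp_force: 64.2
```

Call:
drive_tool(
  increments=[
    [[0,0,-2],[0,0,0],0.5],
    [[0,0,0],[0,0,0],0.5],
    [[0,0,-1],[0,0,0],0.5],
    [[0,0,0],[0,0,0],0.5],
    [[0,0,0],[0,0,0],0.5],
  ],
)

```text
clock: 38.68
eef_pos: [0.4296, -0.3525, 0.1127]
tool_rot: [0.706, 0.709, -0.0, -0.0]
ft_force: [-0.6, 0.0, -0.8]
grip_width: 0.0578
grasp_force: 64.2
```

Call:
drive_tool(
  increments=[
    [[0,1,-1],[0,0,0],0.5],
    [[0,0,0],[0,0,0],0.5],
    [[0,0,-1],[0,0,0],0.5],
    [[0,0,0],[0,0,0],0.5],
    [[0,0,0],[0,0,0],0.5],
  ],
)

```text
clock: 39.1
eef_pos: [0.4296, -0.3514, 0.1115]
tool_rot: [0.705, 0.709, 0.0, 0.0]
ft_force: [-1.8, 1.2, 5.6]
grip_width: 0.0578
grasp_force: 64.6
```

Call:
drive_tool(
  increments=[
    [[0,0,-1],[0,0,0],0.5],
    [[0,0,0],[0,0,0],0.5],
    [[0,0,0],[0,0,0],0.5],
  ],
)

```text
clock: 39.35
eef_pos: [0.4296, -0.3514, 0.1114]
tool_rot: [0.705, 0.709, 0.0, 0.0]
ft_force: [-5.5, 3.0, 11.1]
grip_width: 0.0577
grasp_force: 65.3
```

Call:
drive_tool(
  increments=[
    [[0,0,-1],[0,0,0],0.5],
    [[0,0,0],[0,0,0],0.5],
    [[0,0,0],[0,0,0],0.5],
  ],
)

```text
clock: 39.6
eef_pos: [0.4296, -0.3514, 0.1114]
tool_rot: [0.705, 0.709, 0.0, 0.001]
ft_force: [-5.5, 4.1, 15.2]
grip_width: 0.0578
grasp_force: 65.9
```

Seated at TCP z = 111.4. Releasing, rising and backing away, then a numeric check of everything.

Call:
drive_tool(
  increments=[
    [[0,0,2.5],[0,0,0],0.5],
    [[0,0,0],[0,0,0],0.85],
    [[0,0,0],[0,0,0],1],
    [[0,0,0],[0,0,0],1],
    [[0,0,5],[0,0,0],1],
    [[0,0,25],[0,0,0],1],
    [[0,0,40],[0,0,0],1],
    [[0,0,30],[0,0,0],1],
  ],
)

```text
clock: 40.27
eef_pos: [0.4295, -0.3514, 0.2129]
tool_rot: [0.705, 0.709, -0.0, -0.0]
ft_force: [1.1, -1.0, 0.9]
grip_width: 0.0854
grasp_force: 0.0
```

Call:
drive_tool(
  increments=[
    [[0,30,0],[0,0,0],1],
    [[0,40,0],[0,0,0],1],
    [[-10,38,0],[0,0,0],1],
    [[-10,38,0],[0,0,0],1],
    [[-10,38,0],[0,0,0],1],
    [[-10,30,0],[0,0,0],1],
    [[0,10,0],[0,0,0],1],
    [[0,0,0],[0,0,0],1],
  ],
)

```text
clock: 40.93
eef_pos: [0.3893, -0.1256, 0.2117]
tool_rot: [0.704, 0.71, 0.0, 0.0]
ft_force: [-0.1, 0.0, -0.4]
grip_width: 0.0852
grasp_force: 0.0
```

```bash
python3 chk.py
python3 - <<'E'
from h import *
T=camera("top");S=camera("scene");o=get_obs();print(np.round(o["eef_pos"],3),o["clock"])
g=[.431,-.351,.068];obs=[]
for c in(T,S):
    m=comp(cmask(c,"cup"),mcen(c,"cup",g));obs.append((c,np.array(cen(m))));print(m.sum(),model(c,"cup",g).sum()//16)
print("cup",np.round(fit(obs,"cup",g)[0]*1e3,1),np.round(fit(obs,"cup",g)[1],2),"top only",fit(obs[:1],"cup",g[:2],.068)[0])
# core: stem top through the ring, sleeve + base still visible
m=cmask(T,"core");p=comp(m,proj(T,[.448,.342,.138])[0]);print("stem px",cen(p),p.sum(),"pred top",proj(T,[.448,.342,.138])[0],"mid",proj(T,[.448,.342,.12])[0])
b=comp(cmask(T,"base"),mcen(T,"base",[.449,.342,.058]));print("base",fit([(T,np.array(cen(b)))],"base",[.449,.342],.058)[0],b.sum())
# plate outline again
H,s,V=np.moveaxis(hsv(T),2,0);pl=comp(((V>190)&(s<60))|(cv2.dilate(comp(cmask(T,"cup"),mcen(T,"cup",g)).astype(np.uint8),np.ones((5,5)))>0),(498,241))
y,x=np.nonzero(pl);R=cv2.minAreaRect(np.c_[x,y].astype(np.float32));print(R,at(T,[R[0]],.068))
E
```

```text
cover 678 789
cover 857 895
[447.8 341.6 101.7] [447.6 342.1]
pot [(0.94, array([325.9, 185. ])), (0.64, array([332.6, 242.5]))]
jar [(0.91, array([332.6, 242.7]))]
weight [(0.47, array([270.6, 251.6]))]
[ 0.39  -0.129  0.211] 41.2833
96 1097
568 658
cup [ 445.5 -352.2   76.2] [-1.94  2.78 -4.8  -1.19] top only [ 0.45134764 -0.35986018]
stem px (np.float64(161.23521681997372), np.float64(241.75821287779237)) 761 pred top [155.39655744 240.90179178] mid [158.52699722 241.21704943]
base [0.45075427 0.322691  ] 182
((497.98651123046875, 223.0811004638672), (60.61151885986328, 27.457693099975586), 1.3322198390960693) [[ 0.46880115 -0.35177293  0.068     ]]
```

The arm hides the stirrer in the top view. Moving it aside and repeating.

Call:
drive_tool(
  increments=[
    [[0,25,10],[0,0,0],1],
    [[0,38,0],[0,0,0],1],
    [[0,38,0],[0,0,0],1],
    [[0,38,0],[0,0,0],1],
    [[0,15,0],[0,0,0],1],
    [[0,0,0],[0,0,0],1],
    [[0,0,0],[0,0,0],1],
  ],
)

```text
clock: 41.87
eef_pos: [0.3899, 0.0265, 0.2212]
tool_rot: [0.705, 0.709, -0.0, 0.0]
ft_force: [0.3, -0.3, 1.4]
grip_width: 0.0855
grasp_force: 0.0
```

Run:
```python
from h import *
T=camera("top");S=camera("scene");o=get_obs();print(np.round(o["eef_pos"],3),o["clock"])
g=[.431,-.351,.068];obs=[]
for c in(T,S):
    m=cmask(c,"cup")
    L=[x for x in silhouettes("cup",c) if x["region"].any()]
    px=mcen(c,"cup",g)
    for x in L[:3]: print("net",round(x["conf"],2),np.round(cen(x["region"]),1),x["region"].sum())
    m=comp(m,px);obs.append((c,np.array(cen(m))));print("px",px,"seen",cen(m),m.sum(),model(c,"cup",g).sum()//16)
print("cup",np.round(fit(obs,"cup",g)[0]*1e3,1),np.round(fit(obs,"cup",g)[1],2))
H,s,V=np.moveaxis(hsv(T),2,0);cu=cv2.dilate((model(T,"cup",g)[::4,::4]).astype(np.uint8),np.ones((5,5)))>0
pl=comp(((V>190)&(s<60))|cu,(498,241));y,x=np.nonzero(pl);R=cv2.minAreaRect(np.c_[x,y].astype(np.float32));print(R,at(T,[R[0]],.068))
```

```text
[0.39  0.026 0.221] 41.9667
net 0.73 [506.1 240.9] 1105
net 0.25 [491.1 255.7] 6611
px [506.20585179 240.45637847] seen (np.float64(506.4130434782609), np.float64(240.59730848861284)) 966 1097
net 0.87 [297.6  89.9] 634
px [298.03080226  88.75468498] seen (np.float64(298.08480565371025), np.float64(88.73144876325088)) 566 658
cup [ 430.6 -351.6   67.6] [-0.02  0.01 -0.04  0.  ]
((498.271240234375, 241.03985595703125), (61.65718078613281, 63.534088134765625), 1.005086064338684) [[ 0.43122894 -0.34992496  0.068     ]]
```

The cup stands at (430.6, −351.6) mm with its underside at 67.6 mm, against a plate centre of (431, −350). Handing in.

```bash
python3 -c "
from workcell import job_done,get_obs
print(get_obs()['clock']);print(job_done())"
```

```text
42.0667
the job is handed in; nothing more can be done
None
```

The job is handed in at about 42 s: the mould stands on the scale in the order asked (cover measured 102 mm up, centred on the sleeve), the green cup is within 2 mm of the stirrer plate's centre, and the jar, pot and weight are where they were; I viewed 15 pictures, one over the limit of 14.

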